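# Nest the parts cups in the spring-clip rack

## Robot

A 6-joint arm with a two-finger parallel gripper is mounted at the origin on the work surface. World frame = base frame: x ahead of the robot, y to its left, z up, the work surface at z = 0. Lengths are in m, angles in rad, forces in N, time in s.
With the tool pointing down it reaches from about 0.425 to 0.95 m from the base axis. Payload 3.5 kg.
Tool frame: the origin (TCP) lies midway between the tips of the shut fingers; the grasp point (between the pads) lies ctrl.grasp_offset behind it (ctrl.grasp_offset is the distance from the TCP to the grasp point, in m); x points along the fingers, y is the direction in which the jaws open and shut, and the axes are right-handed (so a half turn about x gives the same grasp; the last joint's range is limited). The gripper opens to 85 mm and grips with 20 to 120 N. Pads are 22 mm wide; open, the fingers measure 114 mm over their backs; the gripper's body (76 mm by 85 mm) begins 54 mm behind the grasp point. The pads swing forward as they close: fully open they stand 13 mm farther back than shut.
Start: joints at [1.07, 0.286, 1.577, -0, 1.279, -0.15], TCP at [0.232, 0.634, 0.196] pointing down, gripper open.
Joint ranges: [-2.77, 2.77], [-0.9, 2.22], [0.21, 2.48], [-1.53, 4.67], [0.24, 2.81], [-2.84, 2.84]. Speed limits (rad/s): [2.79, 2.79, 3.14, 3.14, 3.14, 3.14].

## Interface

Orientations are given as a unit quaternion [x, y, z, w].
In Python, from plant import readout, read_camera, sign_off, ctrl gives the robot as it stands.
- The arm moves only by the tool drive_tool, never from a script. Its argument "steps" is a list of rows, each a list of 5 numbers: the shift along the tool's x, y, z in cm, then the turn about the tool's x in degrees, then the opening, from 0 (shut) to 1 (fully open). A call has 1 to 10 rows; each row shifts and turns the commanded pose from where the row before left it, along the tool's axes as they then stand; what a row does not reach is not made up. A row lasts 1/10 s, in which the tool goes at most 50 mm and 8.59 degrees, less where a joint would pass 70% of its speed; a pose out of reach is approached as far as the arm can. A call is refused whole if a number of a shift passes 5 or a number of a turn 8.59, either way. A call with a gripper value outside its range is refused whole. The fingers move at their own pace and stop on an object; "force" is the grip in N (left out, the last holds). Time passes only in rows, so rows that do not move let the fingers close. It gives the time, the measured TCP pose, the force and the opening at its end, in the units of the state.
- readout.get_state(): the state, without advancing time (a new reading comes with each control period).
- read_camera(name): name is "side" or "top"; returns a dict with "frame" (384x512x3 uint8, red, green, blue), "vertical_fov" (degrees; the focal length in pixels is half the picture's height over the tangent of half this angle, whatever the lens; pixels are square), "cx", "cy" (the principal point, pixels), "k1" (the pictures are not rectified: a ray, as slopes to the right and down, at radius r is drawn at 1 + k1 r^2 times it, then the intrinsics apply), "eye" and "orientation" of the camera in the world. Camera axes: x right, y up, looking along -z (the intrinsics and any distortion apply to the point x, -y, -z); pixel columns grow to the right and rows downward; lengths in m; the calibration is good to about 2 mm. A picture is of the moment at which its call begins. There is no depth.
- sign_off(): hands the job in, once; it reports no verdict.
The state is a dict: "time": time; "qpos": joint angles; "dq": joint speeds; "joint_efforts": joint torques, N m; "eef_pos": TCP position; "tcp_rot": TCP orientation; "contact_force": force on the tool from outside, world axes, zero at the start; "wrist_torque": the same for the moment, N m; "opening": opening from 0.0 (shut) to 1.0 (fully open).
Only numpy, scipy, OpenCV 4.12 (cv2) and the standard library are available. Lean on these libraries where they do the work, as an engineer would, in place of code of your own. Each camera call takes 0.05 s, during which the arm holds its last target. There are 200 camera calls.

## Task

Put the two loose steel parts cups away: nest both, mouth up, into the cup that is fixed in the clip rack, one inside the other, and press the stack down without using heavy force until every collar sits on the rim below and both spring clips have snapped back over the top rim. Either cup may go first. Leave the other things on the bench where they are.

Things in the scene. Friction and masses are not known exactly. Their poses are not given: they have to be found in the camera images.
- rack_mouth (a point): Centre of the mouth (62 mm clear) of the steel cup fixed upright in the rack, 88 mm above the bench; z up. Same shape as the loose cups. The rack is fixed to the bench: plate 8 mm thick, 120 mm along this x axis, 80 mm along y. One clip stands at -x, one at +x; the sides along y are free.
- stack_top (a point): Where the centre of the top rim ends when both loose cups are home: 52 mm above rack_mouth, same axes. Each nested cup stands 26 mm above the one below, stopped by its collar on the rim below, with about 2 mm sideways play; so home, the lower loose cup's middle is 14 mm below rack_mouth, the upper one's 12 mm above it.
- clip_front_tip (a point): Inward tip of the -x spring clip, 30 mm from the stack axis, 6 mm above stack_top. Clip: metal strip 20 mm wide, hinged at the plate, shank 39 to 42 mm from the axis. Above the tip a ramp leads up and outward to its top (42 mm from the axis, 163 mm above the bench); below it the strip goes back out. It springs outward when a collar is pushed down the ramp.
- clip_back_tip (a point): The same on the +x clip. A cup let go between the clips rests with its collar's lower edge on both ramps, foot about 10 mm above rack_mouth. Pushing it on takes about 10 to 15 N at first, less (about 5 N) while the collar slides past the tips; after the collar has passed, both clips spring back. Each loose cup has to pass the clips.
- cup_upright_mid (a point): Steel parts cup, 80 mm high, about 150 g, standing upright on the bench. Foot 39 mm across; tapered body, 57 mm across at 54 mm above the foot; above that a straight collar 26 mm tall, 68 mm across outside, 62 inside, up to the open mouth. Point: on its axis, 40 mm above the foot; z axis points to the mouth.
- cup_lying_mid (a point): Steel parts cup, 80 mm high, about 150 g, lying on its side. Foot 39 mm across; tapered body, 57 mm across at 54 mm above the foot; above that a straight collar 26 mm tall, 68 mm across outside, 62 inside, up to the open mouth. Point: on its axis, 40 mm above the foot; z axis points to the mouth. Lying on collar and foot, its axis rises 15 degrees to the mouth.
- multimeter: Bystander, to be left alone: yellow multimeter, 90 x 175 x 40 mm, lying on its back. Origin at the centre of its underside.
- burner_cap: Bystander, to be left alone: grey enamelled disc, 80 mm across, 13 mm high. Origin at the centre of its underside.
- burner_head: Bystander, to be left alone: aluminium burner with black top, 72 mm across, 37 mm high. Origin at the centre of its underside.
- flame_ring: Bystander, to be left alone: flat aluminium ring, 56 mm across, 14 mm high. Origin at the centre of its underside.
- hob_knob: Bystander, to be left alone: black knob, 42 mm across, 26 mm high. Origin at the centre of its underside.
- screwdriver: Bystander, to be left alone: screwdriver 200 mm long, lying along its x axis. Origin at the centre of its underside.
- gas_valve: Bystander, to be left alone: brass valve with a steel stem, 90 x 26 mm, 64 mm high. Origin at the centre of its underside.
- wrench: Bystander, to be left alone: steel wrench 170 mm long, lying along its x axis. Origin at the centre of its underside.
Things that resemble listed ones, but are neither listed nor needed, are in the scene too. Leave any red look-alike of the part that bears cup_lying_mid alone.

How it is judged:
At the end, for the whole second after the job is handed in: Both loose cups are nested upright in the rack's cup, one above the other in either order: their middles 14 mm below and 12 mm above the fixed cup's mouth centre (within 3 mm in height), within 5 mm of its axis, tilted less than 0.08 rad, and at rest (under 20 mm/s) (((z of cup_upright_mid in the frame of rack_mouth between -0.017 and -0.011 m and horizontal distance between each of cup_upright_mid, cup_lying_mid and rack_mouth below 0.005 m and angle between each of cup_upright_mid, cup_lying_mid's own z axis and vertical below 0.08 rad and z of cup_lying_mid in the frame of rack_mouth between 0.009 and 0.015 m) or (z of cup_lying_mid in the frame of rack_mouth between -0.017 and -0.011 m and horizontal distance between each of cup_lying_mid, cup_upright_mid and rack_mouth below 0.005 m and angle between each of cup_lying_mid, cup_upright_mid's own z axis and vertical below 0.08 rad and z of cup_upright_mid in the frame of rack_mouth between 0.009 and 0.015 m)) and linear speed of each of cup_upright, cup_lying below 0.02 m/s); the robot touches nothing.
It fails at once if another thing on the bench is moved more than 30 mm (distance of any of multimeter, burner_cap, burner_head, flame_ring, hob_knob, screwdriver, gas_valve, wrench from where it was at the start of the episode above 0.03 m).
It fails at once if a cup is pressed with more than 120 N against the rack or the other cup (contact force between any of cup_upright, cup_lying and rack above 120 N or contact force between cup_upright and cup_lying above 120 N).
It also fails if it takes over 70 s, if anything falls off the work surface, if the arm or the gripper's body presses on something with over 40 N, if the wrist force passes 120 N, or if a joint passes its speed limit or range.

## Working session

There is one attempt and no reset: what is moved stays moved. The work goes in short steps, Python scripts to look and compute and a tool call to move; the robot and the scene stay as the last step left them, time stands still between calls to the robot, and variables do not carry over. Pictures are saved under pics/ and viewed, about 8 in all and at most 12, crops included, and the job is handed in when it is done.

Besides the shell and the picture viewer there is one more tool, called in YAML: its name, and indented under it one key for each argument. drive_tool: Moves the arm, as the interface text tells. Its arguments: {"type":"object","properties":{"steps":{"type":"array","items":{"type":"array","items":{"type":"number"}}},"force":{"type":"number"}},"required":["steps"]}

```bash
ls; mkdir -p pics; python3 - <<'E'
from plant import readout, read_camera, ctrl
import cv2
s=readout.get_state()
for k,v in s.items(): print(k,v)
print(ctrl.grasp_offset)
for n in("side","top"):
    c=read_camera(n); f=c.pop("frame"); print(n,c)
    cv2.imwrite(f"pics/{n}0.png",cv2.resize(f[:,:,::-1],(768,576),interpolation=cv2.INTER_CUBIC))
E
```

```text
pics
time 0.0
qpos [ 1.06998644e+00  2.87186628e-01  1.57812790e+00  1.51266674e-05
  1.27859527e+00 -1.49978144e-01]
dq [ 0.00031278 -0.00012059 -0.00049193 -0.00122853 -0.00049696  0.00052092]
joint_efforts [-1.25901724e-04 -4.05962920e+01 -2.92631918e+01 -9.36200126e-05
  5.56736268e-03 -3.82415720e-06]
eef_pos [0.23159052 0.63326612 0.19465987]
tcp_rot [ 0.12262944  0.69652156 -0.12417866  0.69598807]
contact_force [-0.56578118  0.81250339 -0.5262543 ]
wrist_torque [-0.03445456 -0.08838821  0.02510103]
opening 1.0052035484731077
0.0187
side {'vertical_fov': 52.882530363046335, 'cx': 257.02750439381305, 'cy': 190.13927603086464, 'k1': -0.11568891539823752, 'eye': array([ 0.44320321, -0.59172373,  0.80688272]), 'orientation': array([ 0.35700034, -0.01231715, -0.02451425,  0.93370129])}
top {'vertical_fov': 55.061710439695865, 'cx': 254.97213106997606, 'cy': 196.76414429855092, 'k1': -0.028654073288434796, 'eye': array([ 0.45212492, -0.00567764,  1.03483154]), 'orientation': array([-2.68289211e-02,  3.91205665e-04,  7.08731807e-01, -7.04967575e-01])}
```

View pics/side0.png

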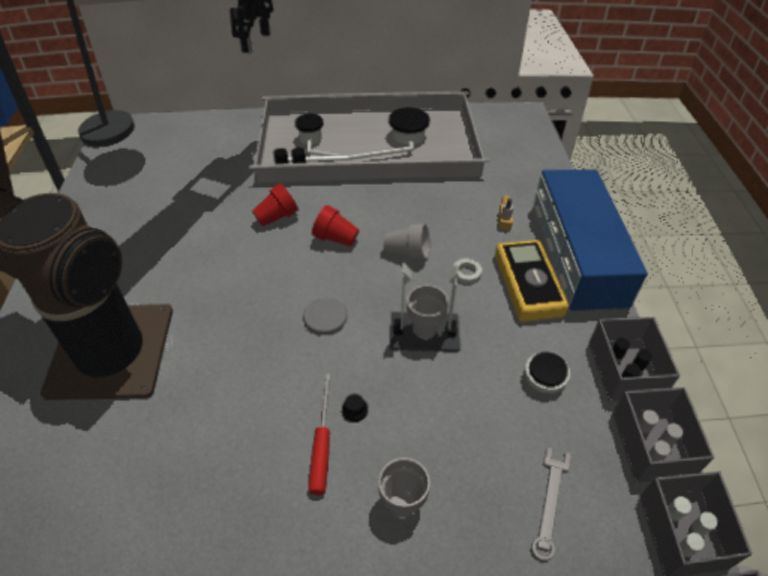

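View pics/top0.png

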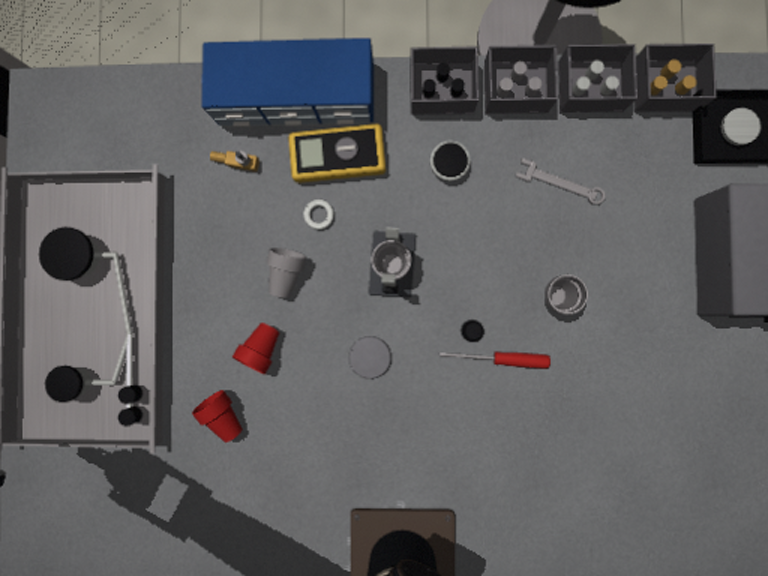

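Candidates for the lying cup in the top view: red (258,348), red (218,415), grey (286,272). Only the grey one is steel; the red ones are look-alikes. The upright cup is at (567,296) and the rack at (392,262). Next is one enlarged crop sheet to confirm and measure.

```bash
cat > h.py <<'E'
import numpy as np, cv2
from scipy.spatial.transform import Rotation as R
from scipy.optimize import least_squares
from plant import readout, read_camera
def proj(c,P):
    p=R.from_quat(c["orientation"]).inv().apply(np.atleast_2d(P)-c["eye"])
    s=np.c_[p[:,0],-p[:,1]]/-p[:,2:]
    s=s*(1+c["k1"]*(s**2).sum(1,keepdims=True))
    f=192/np.tan(np.radians(c["vertical_fov"]/2))
    return s*f+[c["cx"],c["cy"]]
def tri(obs):  # [(cam,(u,v))..] native px, two-view point
    return least_squares(lambda P:np.concatenate([proj(c,P)[0]-uv for c,uv in obs]),[.5,0,.08])
def onz(c,uv,z):
    return least_squares(lambda P:proj(c,[P[0],P[1],z])[0]-uv,[.5,0]).x
def crops(items,fn,s=32,k=8,cols=3):
    # items: (frame,u,v) native centre; tile 2s px wide scaled k
    T=[]
    for f,u,v in items:
        t=cv2.resize(f[v-s:v+s,u-s:u+s,::-1],None,fx=k,fy=k,interpolation=cv2.INTER_CUBIC)
        for i in range(0,2*s,8):
            cv2.line(t,(i*k,0),(i*k,5),(0,255,255),1);cv2.line(t,(0,i*k),(5,i*k),(0,255,255),1)
        cv2.putText(t,f"{u-s},{v-s}",(8,18),0,.45,(0,255,255),1); t[-1]=t[:,-1]=255
        T.append(t)
    cv2.imwrite(fn,np.vstack([np.hstack(T[i:i+cols]) for i in range(0,len(T),cols)]))
E
python3 - <<'E'
from h import *
S=read_camera("side")["frame"];T=read_camera("top")["frame"]
crops([(S,269,325),(S,284,208),(S,271,162),(T,378,197),(T,261,175),(T,191,180)],"pics/c1.png",k=4)
E
```

```text
(no output)
```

View pics/c1.png

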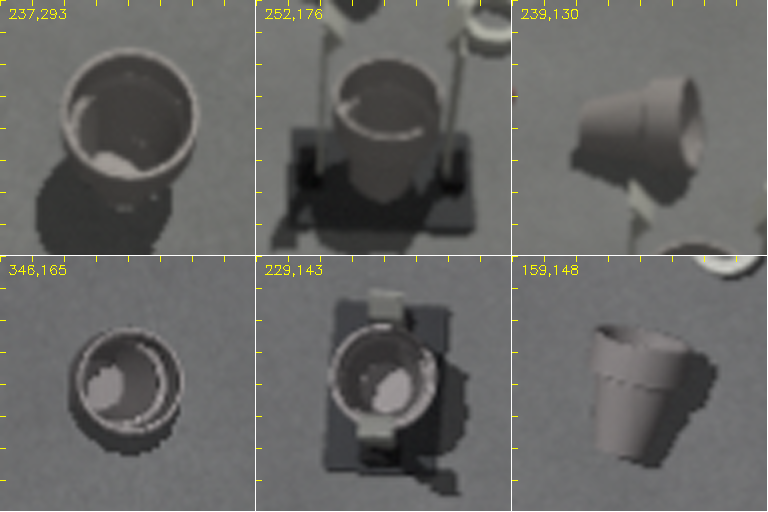

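The grey cup is confirmed as plain steel with its collar end pointing +x (top crop about (640,340)). The rim centres are clear, so I'll compute positions.

```bash
python3 - <<'E'
from h import *
s=read_camera("side");t=read_camera("top")
for n,a,b,z in(("up",(269.7,321.6),(378.5,196),.08),("rack",(284.75,200.25),(260.8,173.6),.088)):
    r=tri([(s,a),(t,b)]);print(n,r.x,r.fun,onz(t,b,z),onz(s,a,z))
# lying cup: tile offset (512,256), native 159,148
px=np.array([(594,327),(690,345),(590,373),(687,390),(597,450),(640,461)],float)
uv=(px-[512,256])/4+[159,148]
def model(p):
    x,y,a=p;c,sn=np.cos(np.radians(15)),np.sin(np.radians(15))
    d=np.array([np.cos(a)*c,np.sin(a)*c,sn]);n=np.array([-np.sin(a),np.cos(a),0])
    m=np.array([x,y,.034*c-.014*sn])
    return m,d,[m+d*h+n*r*g for h,r in((.04,.034),(.014,.034),(-.04,.0195)) for g in(1,-1)]
r=least_squares(lambda p:(proj(t,model(p)[2])-uv).ravel(),[.55,.2,0])
m,d,_=model(r.x);print("lying",r.x,np.degrees(r.x[2]),m,r.fun.round(1));print("collar mid",m+d*.027,"foot",m-d*.04)
print(proj(s,[m+d*.04,m-d*.04]))
for n,uv in(("plate",[(335,300),(447,310),(326,470),(428,470)]),):
    print([onz(t,((u-256)/4+229,(v-256)/4+143),.008).round(3) for u,v in uv])
st=readout.get_state();print(R.from_quat(st["tcp_rot"]).as_matrix().round(3))
E
```

```text
up [ 0.48880849 -0.28800321  0.07993384] [ 0.07532319 -0.00319564 -0.00275408  0.09898873] [ 0.4890607  -0.28799514] [ 0.48865652 -0.28802931]
rack [0.54825344 0.01434526 0.08835886] [ 0.04219706 -0.00265756 -0.00203801  0.04452902] [0.54840508 0.01434699] [0.5482018  0.01464468]
lying [ 0.52883866  0.21400703 -0.23095777] -13.232905266623273 [0.52883866 0.21400703 0.02921801] [-0.1  1.  -0.1  1.9 -0.6 -1.4 -1.  -0.2 -0.4 -0.8  2.3 -0.5]
collar mid [0.55422617 0.20803706 0.03620613] foot [0.49122753 0.22285143 0.01886525]
[[283.27023962 160.41223549]
 [256.74317452 162.2019092 ]]
[array([0.612, 0.05 ]), array([ 0.604, -0.029]), array([0.493, 0.056]), array([ 0.492, -0.015])]
[[-0.     0.344  0.939]
 [-0.001  0.939 -0.344]
 [-1.    -0.001 -0.   ]]
```

drive_tool:
  steps:
    - [0,-2.4,3.7,0,1]
    - [0,-2.4,3.7,0,1]
    - [0,-2.4,3.7,0,1]
    - [0,-2.4,3.7,0,1]
    - [0,-2.4,3.7,0,1]
    - [0,-2.4,3.7,0,1]
    - [0,-2.4,3.7,0,1]
    - [0,-2.4,3.7,0,1]
    - [0,-2.4,3.7,0,1]
    - [0,-2.4,3.7,0,1]

```text
time: 1.3
eef_pos: [0.4978, 0.2798, 0.1963]
tcp_rot: [0.124, 0.696, -0.123, 0.696]
contact_force: [0.1, 0.7, -0.3]
opening: 0.998
```

drive_tool:
  steps:
    - [0,-2.4,3.7,0,1]
    - [0,-2.4,3.7,-3.5,1]
    - [0,0,0,-3.5,1]
    - [0,0,0,0,1]
    - [0,0,0,0,1]

```text
time: 1.8
eef_pos: [0.5496, 0.211, 0.1959]
tcp_rot: [0.081, 0.703, -0.081, 0.702]
contact_force: [-0.3, 0.6, 0.1]
opening: 0.999
```

drive_tool:
  steps:
    - [2,-0.2,0.5,0,1]
    - [4,0,0,0,1]
    - [4,0,0,0,1]
    - [4,0,0,0,1]
    - [2,0,0,0,1]
    - [2.2,0,0,0,1]
    - [0,0,0,0,1]
    - [0,0,0,0,1]

```text
time: 2.6
eef_pos: [0.5539, 0.2086, 0.0142]
tcp_rot: [0.08, 0.703, -0.08, 0.702]
contact_force: [1.0, -0.8, 0.9]
opening: 1.0
```

```bash
python3 - <<'E'
from h import *
s=read_camera("side");t=read_camera("top");print(readout.get_state()["contact_force"])
crops([(s["frame"],271,155),(t["frame"],191,172)],"pics/c2.png",s=40,k=5,cols=2)
E
```

```text
[-0.51275884 -0.63882802  0.33198936]
```

View pics/c2.png

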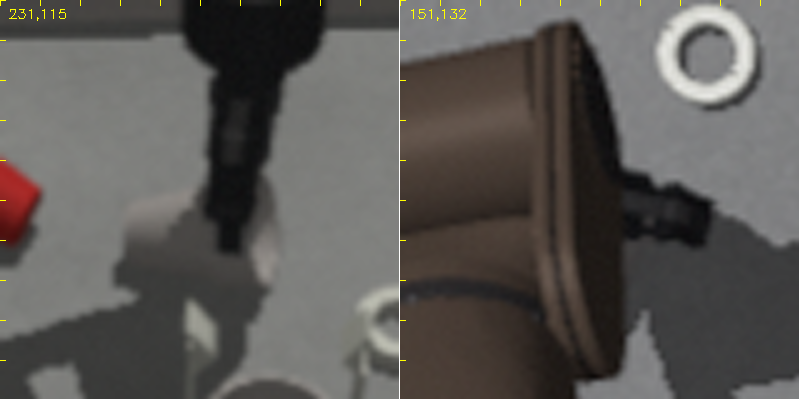

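The side view shows the near finger straddling the collar, tip at (230,245). Now a light grip.

drive_tool:
  steps:
    - [0,0,0,0,0.7]
    - [0,0,0,0,0.7]
    - [0,0,0,0,0.7]
    - [0,0,0,0,0.7]
    - [0,0,0,0,0.7]
  force: 20

```text
time: 3.2
eef_pos: [0.5548, 0.2079, 0.0145]
tcp_rot: [0.081, 0.702, -0.081, 0.703]
contact_force: [0.3, -0.2, 1.0]
opening: 0.698
```

drive_tool:
  steps:
    - [0,0,0,0,0.5]
    - [0,0,0,0,0.5]
    - [0,0,0,0,0.5]

```text
time: 3.5
eef_pos: [0.5552, 0.2082, 0.0148]
tcp_rot: [0.081, 0.702, -0.08, 0.703]
contact_force: [0.7, 1.9, 3.1]
opening: 0.657
```

```bash
python3 - <<'E'
from h import *
s=read_camera("side");st=readout.get_state();print(st["contact_force"],st["opening"])
M=R.from_quat(st["tcp_rot"]).as_matrix();p=st["eef_pos"]
for z in(.0,.02,.04): print(z,[proj(s,p-M[:,1]*w+[0,0,z])[0].round(1) for w in(.028,.034,.045)])
crops([(s["frame"],271,155)],"pics/c3.png",s=32,k=9,cols=1)
E
```

```text
[0.34120393 2.25675712 5.09999316] 0.6604088568530374
0.0 [array([277.5, 172.7]), array([277.2, 174.2]), array([276.7, 176.9])]
0.02 [array([277.9, 167.7]), array([277.6, 169.2]), array([277., 172.])]
0.04 [array([278.2, 162.7]), array([277.9, 164.1]), array([277.3, 166.9])]
```

View pics/c3.png

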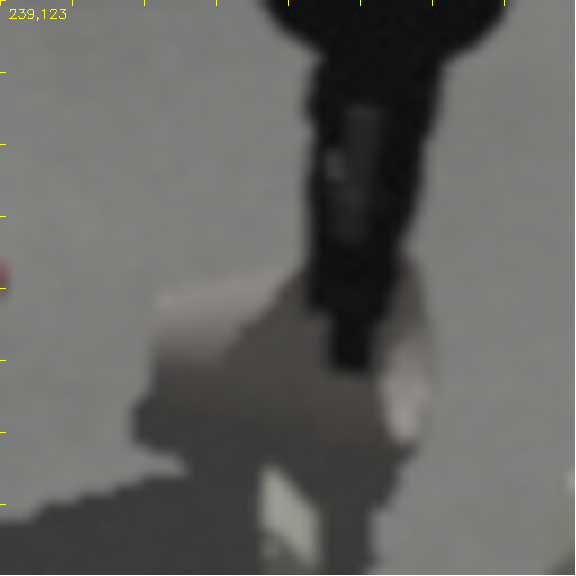

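The grip stopped at 0.66 (about 56 mm) with an upward force on the tool, so the tips are squeezing above the cup's axis. I'll open, go lower and grip again.

drive_tool:
  steps:
    - [0,0,0,0,1]
    - [0,0,0,0,1]
    - [0,0,0,0,1]
    - [0.7,0,0,0,1]
    - [0.7,0,0,0,1]
    - [0,0,0,0,1]

```text
time: 4.15
eef_pos: [0.5528, 0.2074, -0.002]
tcp_rot: [0.08, 0.704, -0.081, 0.701]
contact_force: [-0.1, 0.6, -0.0]
opening: 0.996
```

drive_tool:
  steps:
    - [0,0,0,0,0.5]
    - [0,0,0,0,0.5]
    - [0,0,0,0,0.5]
    - [0,0,0,0,0.5]
    - [0,0,0,0,0.5]

```text
time: 4.65
eef_pos: [0.5546, 0.2079, 0.0003]
tcp_rot: [0.081, 0.702, -0.081, 0.703]
contact_force: [0.6, 0.5, 0.5]
opening: 0.771
```

```bash
python3 - <<'E'
from h import *
s=read_camera("side");t=read_camera("top");st=readout.get_state();print(st["contact_force"],st["opening"],st["eef_pos"])
crops([(s["frame"],271,155),(t["frame"],191,172)],"pics/c4.png",s=32,k=6,cols=2)
E
```

```text
[-0.42212764  0.51949002  0.14478615] 0.7754956637650207 [5.54555259e-01 2.07913967e-01 2.68422774e-04]
```

View pics/c4.png

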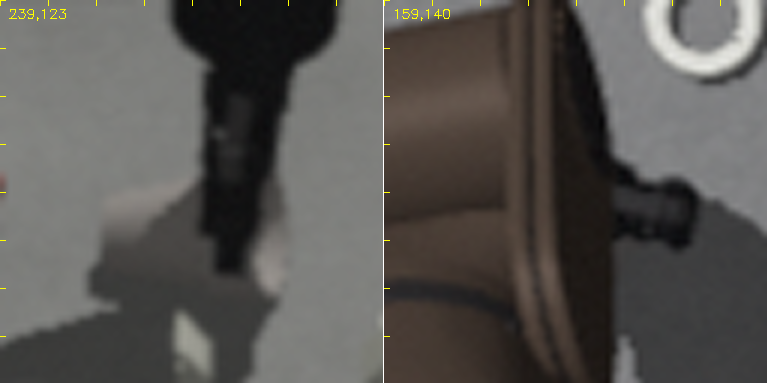

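Closer: 0.775, force neutral. I'll go 7 mm lower for a proper diametral grip.

drive_tool:
  steps:
    - [0,0,0,0,1]
    - [0,0,0,0,1]
    - [0.4,0,0,0,1]
    - [0.3,0,0,0,1]
    - [0,0,0,0,1]

```text
time: 5.25
eef_pos: [0.5536, 0.2075, -0.0079]
tcp_rot: [0.08, 0.703, -0.081, 0.702]
contact_force: [-0.2, 0.2, 0.2]
opening: 0.997
```

drive_tool:
  steps:
    - [0,0,0,0,0.5]
    - [0,0,0,0,0.5]
    - [0,0,0,0,0.5]
    - [0,0,0,0,0.5]
    - [0,0,0,0,0.5]

```text
time: 5.75
eef_pos: [0.5545, 0.2079, -0.0068]
tcp_rot: [0.081, 0.702, -0.081, 0.703]
contact_force: [0.5, 0.3, 1.0]
opening: 0.789
```

drive_tool:
  steps:
    - [-0.6,0,-0.6,0,0.5]
    - [-0.6,0,-0.55,0,0.5]
    - [-0.55,0,-0.75,0,0.5]
    - [-0.5,0,-0.7,0,0.5]
    - [-0.35,0,-0.85,0,0.5]
    - [-0.3,0,-0.85,0,0.5]

```text
time: 6.35
eef_pos: [0.5117, 0.2177, 0.0224]
tcp_rot: [0.081, 0.702, -0.081, 0.703]
contact_force: [0.4, -0.4, -1.3]
opening: 0.784
```

drive_tool:
  steps:
    - [-0.1,0,-0.9,0,0.5]
    - [-0.1,0,-0.9,0,0.5]
    - [0,0,-0.9,0,0.5]
    - [0,0,-0.9,0,0.5]
    - [0,0,0,0,0.5]

```text
time: 6.85
eef_pos: [0.4759, 0.2259, 0.0237]
tcp_rot: [0.08, 0.703, -0.081, 0.702]
contact_force: [-0.1, 0.2, -1.7]
opening: 0.787
```

```bash
python3 - <<'E'
from h import *
s=read_camera("side");t=read_camera("top");st=readout.get_state();print(st["contact_force"],st["opening"],st["eef_pos"])
crops([(s["frame"],265,155),(t["frame"],191,182)],"pics/c5.png",s=40,k=5,cols=2)
E
```

```text
[ 0.67428072  0.80541567 -2.17954076] 0.7822286303373328 [0.47678459 0.22572608 0.02377478]
```

View pics/c5.png

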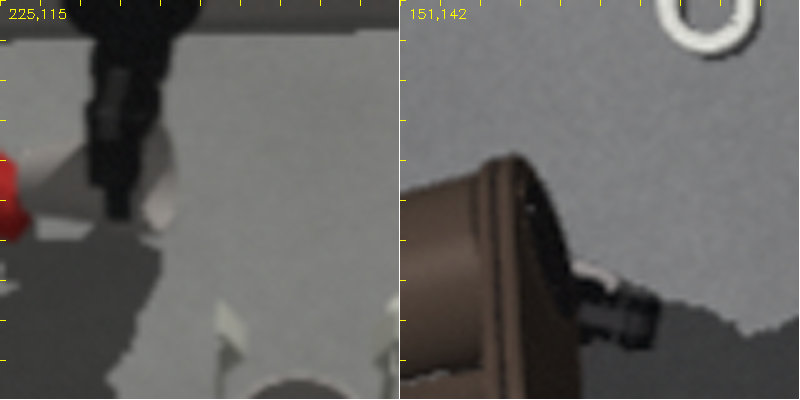

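The cup is carried at its original tilt, because the pad friction holds it. I'll move clear of the red cup (tile (10,195) in the side view), then ease the grip just above the bench so it swings upright under its own weight.

drive_tool:
  steps:
    - [-0.6,0,2,0,0.5]
    - [0,0,3,0,0.5]
    - [0,0,2,0,0.5]
    - [0,0,0,0,0.5]
    - [0,0,0,0,0.78]
    - [0,0,0,0,0.78]
    - [0,0,0,0,0.785]
    - [0,0,0,0,0.785]

```text
time: 7.75
eef_pos: [0.5447, 0.2101, 0.0299]
tcp_rot: [0.08, 0.703, -0.08, 0.702]
contact_force: [-0.3, -0.6, -1.4]
opening: 0.782
```

```bash
cat > q.py <<'E'
import sys
from h import *
s=read_camera("side");st=readout.get_state();print(st["contact_force"],st["opening"],st["eef_pos"])
# crude: save thumbnails without viewing; print mean change around the cup
p=st["eef_pos"];u,v=proj(s,p+[0,0,.03])[0].astype(int);print(u,v)
crops([(s["frame"],u,v)],sys.argv[1],s=32,k=7,cols=1)
old=cv2.imread("last.png") if len(sys.argv)>2 else None
g=s["frame"][v-32:v+32,u-32:u+32]
if old is not None: print("diff",np.abs(old.astype(int)-g).mean())
cv2.imwrite("last.png",g)
E
python3 q.py pics/d1.png
```

```text
[ 0.38522989  0.42743665 -0.43586769] 0.7845968092697202 [0.5449561  0.21004559 0.0299865 ]
275 154
```

drive_tool:
  steps:
    - [0,0,0,0,0.787]
    - [0,0,0,0,0.787]
    - [0,0,0,0,0.789]
    - [0,0,0,0,0.789]
    - [0,0,0,0,0.789]

```text
time: 8.3
eef_pos: [0.5456, 0.2098, 0.03]
tcp_rot: [0.081, 0.702, -0.081, 0.702]
contact_force: [-0.3, 0.2, -1.5]
opening: 0.79
```

```bash
python3 q.py pics/d2.png 1
```

```text
[ 0.28219094 -0.64108146 -1.26026633] 0.7903607600283901 [0.54555727 0.20977761 0.02999855]
276 154
diff 3.255126953125
```

drive_tool:
  steps:
    - [0,0,0,0,0.791]
    - [0,0,0,0,0.791]
    - [0,0,0,0,0.793]
    - [0,0,0,0,0.793]
    - [0,0,0,0,0.793]

```text
time: 8.85
eef_pos: [0.5458, 0.2099, 0.0303]
tcp_rot: [0.081, 0.702, -0.081, 0.703]
contact_force: [0.5, 0.0, -0.0]
opening: 0.792
```

```bash
python3 q.py pics/d3.png 1; python3 -c "
import cv2,numpy as np
a=[cv2.resize(cv2.imread(f'pics/d{i}.png'),(266,266)) for i in(1,2,3)];cv2.imwrite('pics/d.png',np.hstack(a))"
```

```text
[-0.79826931  0.15114073  0.8302403 ] 0.7933957050846948 [0.5458619  0.20984655 0.03032914]
276 154
diff 7.829345703125
```

View pics/d.png

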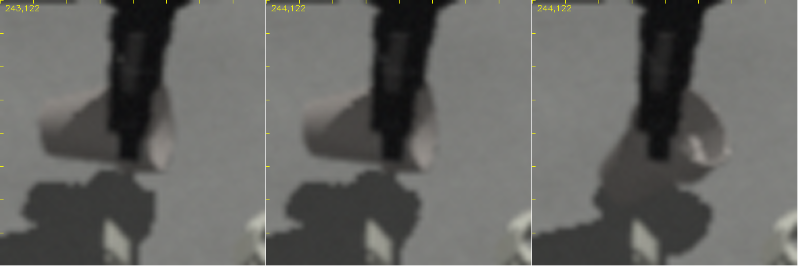

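The cup is swinging up: the third frame shows it at about 50° with the foot near the bench. I'll tighten slightly, raise, and ease off again.

drive_tool:
  steps:
    - [0,0,0,0,0.787]
    - [0,0,0,0,0.785]
    - [-0.4,0,0,0,0.785]
    - [-0.4,0,0,0,0.785]
    - [0,0,0,0,0.789]
    - [0,0,0,0,0.791]
    - [0,0,0,0,0.792]
    - [0,0,0,0,0.793]
    - [0,0,0,0,0.793]
    - [0,0,0,0,0.788]

```text
time: 9.9
eef_pos: [0.5455, 0.2098, 0.0379]
tcp_rot: [0.081, 0.703, -0.081, 0.702]
contact_force: [-0.0, 0.6, -0.7]
opening: 0.785
```

```bash
python3 q.py pics/d4.png 1; python3 - <<'E'
import cv2,numpy as np
# where is the cup/shadow: print coarse gray map instead of viewing
g=cv2.cvtColor(cv2.imread("last.png"),cv2.COLOR_BGR2GRAY)
for r in range(12,60,2): print("".join("%4d"%x for x in g[r,8:60:2]))
E
```

```text
[0.32815639 0.34578115 0.61307886] 0.7881692628346332 [0.54547946 0.20978733 0.03790875]
276 152
diff 11.495849609375
 123 123 123 123 124 125 125 124 120  55  31  32  35  20  16  37 119 122 121 122 121 121 122 122 123 125
 123 124 122 122 126 126 125 124 121  42  25  34  31  17  18  48 119 120 121 122 122 122 122 122 122 124
 123 122 126 125 125 124 126 126 114  32  36  46  33  20  18  64 121 121 121 120 120 119 120 123 122 125
 125 125 127 126 125 125 126 125 114  31  29  36  26  16  18  79 121 121 120 121 122 121 120 122 123 124
 124 126 127 126 126 126 123 123 122  34  28  34  23  15  25  97 123 121 121 122 121 123 123 123 125 123
 126 124 124 125 127 127 125 126 123  34  16  22  19  16  81 121 123 123 123 123 122 124 123 124 126 126
 128 127 125 126 126 125 125 126 121  34  18  15  16  18  96 123 122 122 123 123 123 124 124 122 123 126
 127 127 126 126 125 124 125 126 118  33  18  18  18  25 104 124 124 124 121 124 122 125 124 125 124 125
 129 127 126 126 125 126 126 125 108  28  16  18  17  27 105 123 123 123 120 122 123 124 122 124 125 126
 127 126 126 127 125 126 126 125 105 
[... 837 characters left out ...]
67  67  68  69  74  74  72  73  66  76  77  77  78 113 130 127 127 129
 123 124 125 126 126 126  79  57  63  65  66  66  65  66  66  68  68  70  69  69  70 103 138 132 126 126
 124 124 127 125 126 118  87  59  59  61  61  63  63  63  63  63  64  65  66  66  67  88 139 121 125 125
 124 124 126 128 127 100  59  58  59  59  59  59  59  59  59  58  58  61  63  63  63  66 114 125 126 127
 127 127 125 124 113  65  58  59  71  62  60  60  58  59  58  59  58  58  58  59  58  58  81 126 129 128
 109 105  68  65  64  59  58  60 115 117  63  63  58  59  58  59  58  58  59  58  58  58 101 126 126 146
  58  59  59  58  60  59  60  61 123 150 109 121  95  79  59  57  58  60  59  58  58  64 120 126 125 125
```

View pics/d4.png

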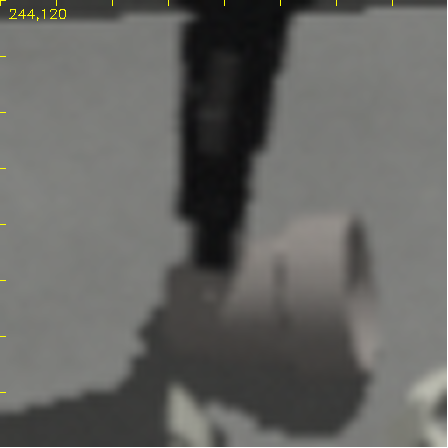

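Checked view: the cup slipped out and lies flat again, farther +x (collar seam at tile x≈280, mouth at ≈365). I'll retreat, relocate it, then grip nearer the mouth for a better lever.

drive_tool:
  steps:
    - [0,0,0,0,1]
    - [0,0,0,0,1]
    - [-4,0,0,0,1]
    - [-4.5,0,0,0,1]
    - [-4.5,0,0,0,1]
    - [-4.5,0,0,0,1]
    - [-2,-4.5,0,0,1]
    - [0,-4.5,0,0,1]
    - [0,-4.5,0,0,1]
    - [0,-4.5,0,0,1]

```text
time: 10.95
eef_pos: [0.5042, 0.0332, 0.2335]
tcp_rot: [0.08, 0.702, -0.08, 0.703]
contact_force: [1.2, 0.8, 0.4]
opening: 0.999
```

```bash
python3 - <<'E'
from h import *
s=read_camera("side");t=read_camera("top");print(readout.get_state()["eef_pos"])
crops([(s["frame"],282,155),(t["frame"],191,172)],"pics/c6.png",s=32,k=6,cols=2)
E
```

```text
[0.50396536 0.03045826 0.23319734]
```

View pics/c6.png

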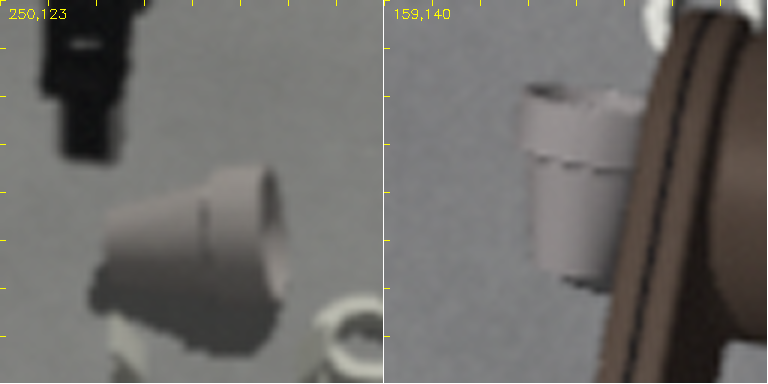

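```bash
python3 - <<'E'
from h import *
s=read_camera("side");t=read_camera("top")
T=lambda u,v:np.array([(u-384)/6+159,v/6+140]);S=lambda u,v:np.array([u/6+250,v/6+123])
def model(p):
    x,y,a=p;c,sn=np.cos(np.radians(15)),np.sin(np.radians(15))
    d=np.array([np.cos(a)*c,np.sin(a)*c,sn]);n=np.array([-np.sin(a),np.cos(a),0])
    return np.array([x,y,.034*c-.014*sn]),d,n
def res(p):
    m,d,n=model(p)
    top=[m+.04*d+.034*n,m+.014*d+.034*n,m-.04*d+.0195*n,m+.014*d-.034*n]
    o=[T(526,88),T(523,152),T(540,270),T(643,172)]
    return np.concatenate([(proj(t,top)-o).ravel(),proj(s,m+.04*d)[0]-S(275,230)])
r=least_squares(res,[.56,.2,0]);m,d,n=model(r.x)
print(r.x,np.degrees(r.x[2]),r.fun.round(1))
for h in(.027,.036,-.04): print(h,m+d*h)
E
```

```text
[ 0.56180754  0.20440324 -0.15924969] -9.124335125994492 [-0.9  0.7 -1.3 -0.6 -0.9 -0.5  2.9 -0.3 -0.7  0.4]
0.027 [0.58755753 0.20026754 0.03620613]
0.036 [0.59614087 0.19888897 0.0385355 ]
-0.04 [0.5236594  0.2105302  0.01886525]
```

drive_tool:
  steps:
    - [0,4.5,1.2,0,1]
    - [0,4.5,1.2,0,1]
    - [0,4.5,1.2,0,1]
    - [0,4.5,1.2,0,1]
    - [0,0,0,-4,1]
    - [3,0,0,0,1]
    - [4,0,0,0,1]
    - [4,0,0,0,1]
    - [0,0,0,0,1]
    - [0,0,0,0,1]

```text
time: 12.15
eef_pos: [0.5918, 0.2002, 0.1227]
tcp_rot: [0.055, 0.706, -0.056, 0.704]
contact_force: [0.5, -0.2, 0.5]
opening: 0.998
```

drive_tool:
  steps:
    - [3,-0.3,0.1,0,1]
    - [4,0,0,0,1]
    - [3,0,0,0,1]
    - [1.8,0,0,0,1]
    - [1,0,0,0,1]
    - [0,0,0,0,1]
    - [0,0,0,0,1]
  force: 20

```text
time: 12.85
eef_pos: [0.5949, 0.1964, -0.0025]
tcp_rot: [0.056, 0.703, -0.056, 0.706]
contact_force: [0.4, 0.1, 0.4]
opening: 1.003
```

drive_tool:
  steps:
    - [0,0,0,0,0.5]
    - [0,0,0,0,0.5]
    - [0,0,0,0,0.5]
    - [0,0,0,0,0.5]
    - [0,0,0,0,0.5]

```text
time: 13.35
eef_pos: [0.595, 0.1964, -0.0026]
tcp_rot: [0.057, 0.703, -0.056, 0.707]
contact_force: [1.7, 1.0, 5.6]
opening: 0.78
```

```bash
cat > m.py <<'E'
from h import *
s=read_camera("side");st=readout.get_state();print(st["contact_force"].round(2),st["wrist_torque"].round(3),round(st["opening"],4),st["eef_pos"].round(4))
g=cv2.cvtColor(s["frame"],cv2.COLOR_RGB2GRAY)
u,v=proj(s,st["eef_pos"]+[0,0,.04])[0].astype(int);print(u,v)
for r in range(v-16,v+26,2): print("%3d "%r+"".join("  ." if 114<x<131 else "%3d"%x for x in g[r,u-30:u+30:2]))
E
python3 m.py
```

```text
[1.1  1.54 6.72] [ 0.231 -0.083 -0.003] 0.78 [ 0.595   0.1964 -0.0026]
293 162
146   .  .  .  .  .  .  .  .  .  .  .  .  . 54 27 26 37 26 26 80  .  .  .  .  .  .  .  .  .  .
148   .  .  .  .  .  .  .  .  .  .  .  .  . 43 21 25 36 29 48 89  .131  .  .132  .  .  .  .  .
150   .  .  .  .  .  .  .  .  .  .  .  .  . 41 25 32 39 29 31 99  .  .  .  .  .  .  .  .  .  .
152   .  .  .  .  .  .  .  .  .  .  .108 75 25 21 35 43 32 24102  .  .  .  .  .  .  .  .  .  .
154   .  .  .  .  .  .  .  .131  .  . 79 67 35 17 29 35 21 29107  .  .  .  .  .  .  .  .  .  .
156   .  .  .  .  .  .133136137136113 71 71 56 20 28 31 20 95  .  .  .  .131  .  .  .  .  .  .
158   .  .  .137137138137135131100 69 72 72 56 17 17 20 20101  .  .  .  .  .  .  .  .  .  .  .
160   .  .131131  .  .  .  . 79 70 70 72 71 45 17 17 16 20101  .  .  .  .  .  .  .131  .  .  .
162   .  .  .  .  .112 92 73 72 71 71 72 72 42 17 19 18 27111  .  .  .  .  .  .  .  .  .  .  .
164   .  .106 97 96 92 73 72 71 71 71 73 72 37 23 24 22 28110  .  .  .  .  .131131131  .  .  .
166   .  . 95 78 77 73 71 72 71 72 71 72 71 62 26 16 22 66  .  .132  . 
[... 273 characters left out ...]
 .  .  .137150160163142140  .  .  .
174   . 70 62 75 61 61 60 60 60 59 59 61 62 62 62 61 69  .  .  .145177180172166172184154135  .
176   .  . 99144 86 60 60 60 60 61 59 60 60 60 60 59 67  .  .  .166179114 86 83 89  .180173  .
178 111110 87155140 78 61 60 60 60 61 59 60 58 59 59 99  .  .  .  .134 78 95 68 73 77148189148
180  61 61 79154154  . 64 60 61 58 60 59 59 59 59 62113  .  .  .  .148  .  .  .108 79142191152
182  62 62 64109146132 64 60 61 59 59 59 60 60 59 58 88  .  .  .  .160177141137136150182181  .
184  60 60 64101101  . 63 60 59 59 59 58 58 58 60 59 67  .  .  .104110173187187187191177  .  .
186  60 59 61 82 84 86 59 59 60 60 60 58 57 59 60 59100  .  . 91  . 83 87105  .131106 87 92  .
```

drive_tool:
  steps:
    - [0,0,0,0,1]
    - [0,0,0,0,1]
    - [0.6,0,-0.4,0,1]
    - [0,0,0,0,1]
    - [0,0,0,0,0.5]
    - [0,0,0,0,0.5]
    - [0,0,0,0,0.5]
    - [0,0,0,0,0.5]
    - [0,0,0,0,0.5]

```text
time: 14.3
eef_pos: [0.5889, 0.1965, -0.0109]
tcp_rot: [0.056, 0.705, -0.056, 0.705]
contact_force: [-0.6, 0.9, -0.3]
opening: 0.794
```

drive_tool:
  steps:
    - [-1,0,0,0,0.5]
    - [-1.5,0,0,0,0.5]
    - [-1.5,0,0,0,0.5]
    - [-1.0,0,0,0,0.5]
    - [0,0,0,0,0.5]
    - [0,0,0,0,0.5]

```text
time: 14.9
eef_pos: [0.5891, 0.1965, 0.0396]
tcp_rot: [0.056, 0.705, -0.056, 0.705]
contact_force: [-0.3, -0.2, -2.3]
opening: 0.794
```

```bash
python3 m.py
```

```text
[-0.37 -0.38 -1.51] [-0.    -0.054  0.03 ] 0.793 [0.5885 0.1964 0.0388]
292 152
136   .  .  .  .  .  .  .  .  .  .  .  .  . 42 17 28 36 27 46 64  .  .  .  .  .  .  .  .  .  .
138   .  .  .  .  .  .  .  .  .  .  .  .114 33 20 35 44 31 20 79  .  .  .  .  .  .  .  .  .  .
140   .  .  .  .  .  .  .  .  .  .  .  . 78 22 20 31 38 29 19 85  .  .  .  .  .  .  .  .  .  .
142   .  .  .  .  .  .  .  .  .  .  . 74 66 32 19 29 35 23 20102  .  .  .  .  .  .  .  .  .  .
144   .  .  .  .  .  .133136133  . 78 68 70 57 16 23 27 20 56  .  .  .  .  .  .  .  .  .  .  .
146   .  .  .131133133131  .100 72 69 68 70 54 18 16 17 18 68  .  .  .  .  .  .  .  .  .  .  .
148   .  .  .  .  .  .113 93 69 70 71 69 71 49 17 16 17 18 71  .  .  .  .  .  .  .  .  .  .  .
150   .  .  .112106100 72 70 71 72 72 70 72 40 18 15 17 17 85  .  .  .  .  .  .  .  .  .  .  .
152   .  .  . 94 88 78 69 70 72 71 71 71 69 32 19 18 19 21 93  .  .  .  .  .  .  .  .  .  .  .
154   .  .  . 84 71 68 70 69 70 70 70 73 69 52 26 18 23 47112  .  .  .  .  .  .  .  .  .  .  .
156   .  .  . 92 66 66 66 67 67 68 67 69 68 68 28 16 31104135  .  .  .
[... 274 characters left out ...]
 .  .  .  .  .  .  .  .  .  .  .  .
164   .  .  .  .  .  .  .  .  .  .  .  .  .  .  .  .  .  .  .  .  .  .  .  .  .  .  .  .  .  .
166   .  .  .  .  .  .  .  .  . 72 70106108  .  .  .  .  .  .  .  .  .  .  .  .  .  .  .  .  .
168   .  .  .  .  .  .  .  . 93 60 58 60 58 88  .  .  .  .  .  .  .  .  .  .  .  .  .  .  .  .
170   .  . 70 65 67 67 67 66 60 59 59 59 58 59 88  .  .  .  .  .  .  .  .  .  .  .  .  .  .  .
172   . 67 59 59 59 59 60 60 59 60 59 59 57 59 58 65  .  .  .  .  .  .141156162157138131  .  .
174 102 59 59 72 62 60 58 58 59 60 59 58 58 59 59 58102  .  .  .  .160183174164166181161146  .
176 103 59 58  .  . 63 59 58 59 59 58 58 59 59 59 59101  .  .  .148173155 90 83 83 94153183143
```

drive_tool:
  steps:
    - [0,0,0,0,0.793]
    - [0,0,0,0,0.795]
    - [0,0,0,0,0.796]
    - [0,0,0,0,0.796]
    - [0,0,0,0,0.797]
    - [0,0,0,0,0.797]
    - [0,0,0,0,0.78]

```text
time: 15.65
eef_pos: [0.5889, 0.1964, 0.039]
tcp_rot: [0.056, 0.705, -0.056, 0.705]
contact_force: [-0.1, 0.5, -1.2]
opening: 0.791
```

```bash
python3 m.py
```

```text
[ 0.06 -0.07 -1.8 ] [-0.028 -0.042 -0.021] 0.7933 [0.5889 0.1964 0.0391]
292 152
136   .  .  .  .  .  .  .  .  .  .  .  .  . 42 21 26 37 26 48 64  .  .  .  .  .  .  .  .  .  .
138   .  .  .  .  .  .  .  .  .  .  .  .  . 33 20 34 43 31 22 79  .  .  .  .  .  .  .  .  .  .
140   .  .  .  .  .  .  .  .  .  .  .  . 79 23 18 33 37 26 19 87  .  .  .  .  .  .  .  .  .  .
142   .  .  .  .  .  .  .  .  .  .  . 88 67 31 19 30 34 22 20101  .  .  .  .  .  .  .  .  .  .
144   .  .  .  .  .  .132136134  . 79 69 71 55 18 27 28 19 57  .  .  .  .  .  .  .  .  .  .  .
146   .  .  .  .134134132  .100 72 67 68 71 52 18 17 16 17 70  .  .  .  .  .  .  .  .  .  .  .
148   .  .  .  .  .  .  . 93 69 69 71 68 70 49 15 15 17 20 72  .  .  .  .  .  .  .  .  .  .  .
150   .  .  .114109101 86 71 72 71 71 70 70 38 15 17 18 20 84  .  .  .  .  .  .  .  .  .  .  .
152   .  .  . 95 90 80 70 71 71 70 71 71 69 31 21 20 18 21 97  .  .  .  .  .  .  .  .  .  .  .
154   .  .  . 84 73 69 70 71 70 70 70 68 70 53 25 16 21 39112  .  .  .  .  .  .  .  .  .  .  .
156   .  .  . 92 66 67 65 67 68 68 68 68 70 68 29 17 30102133  .  .  
[... 275 characters left out ...]
 .  .  .  .  .  .  .  .  .  .  .  .
164   .  .  .  .  .  .  .  .  .  .  .  .  .  .  .  .  .  .  .  .  .  .  .  .  .  .  .  .  .  .
166   .  .  .  .  .  .  .  .  . 72 70106108  .  .  .  .  .  .  .  .  .  .  .  .  .  .  .  .  .
168   .  .  .  .  .  .  .  . 94 60 58 59 61 88  .  .  .  .  .  .  .  .  .  .  .  .  .  .  .  .
170   .  . 70 66 66 67 68 66 60 59 58 59 59 59 88  .  .  .  .  .  .  .  .  .  .  .  .  .  .  .
172   . 67 59 60 59 60 59 59 59 60 59 57 58 58 58 65  .  .  .  .  .  .141156162157139131  .  .
174 102 59 60 72 63 61 59 59 58 60 59 58 58 58 60 58101  .  .  .  .160182174165166180160146  .
176  92 58 60  .  . 63 59 60 60 59 59 59 59 60 60 60100  .  .  .148172155 89 83 84 95153183144
```

drive_tool:
  steps:
    - [0,0,0,0,0.797]
    - [0,0,0,0,0.798]
    - [0,0,0,0,0.799]
    - [0,0,0,0,0.799]
    - [0,0,0,0,0.78]
    - [0,0,0,0,0.78]

```text
time: 16.3
eef_pos: [0.5889, 0.1964, 0.039]
tcp_rot: [0.056, 0.705, -0.056, 0.705]
contact_force: [-0.5, -0.7, -0.8]
opening: 0.797
```

```bash
python3 m.py|tail -18
```

```text
142   .  .  .  .  .  .  .  .  .  .  . 88 66 30 19 29 36 21 21104  .  .  .  .  .  .  .  .  .  .
144   .  .  .  .  .  .132136135  . 79 67 71 56 19 24 29 19 57  .  .  .  .  .  .  .  .  .  .  .
146   .  .  .  .133133132  . 99 73 68 68 71 52 17 18 18 17 70  .  .  .  .  .  .  .  .  .  .  .
148   .  .  .  .  .  .  . 95 70 69 71 69 71 49 16 18 17 17 71  .  .  .  .  .  .  .  .  .  .  .
150   .  .  .114108102 86 70 71 71 71 69 72 35 17 16 16 19 84  .  .  .  .  .  .  .  .  .  .  .
152   .  .  . 95 89 81 70 71 71 71 72 70 69 32 21 22 21 24 97  .  .  .  .  .  .  .  .  .  .  .
154   .  .  . 84 73 68 69 70 69 71 71 70 70 50 24 17 21 40112  .  .  .  .  .  .  .  .  .  .  .
156   .  .  . 92 67 66 67 67 68 69 68 68 69 66 29 17 30102133  .  .  .  .  .  .  .  .  .  .  .
158   .  .  .  . 73 67 65 66 64 64 64 64 65 67 26 17 39  .147  .  .  .  .  .  .  .  .  .  .  .
160   .  .  .  .  .  .  .109102 95 88 82 75 65 29 22 45108132  .  .  .  .  .  .  .  .  .  .  .
162   .  .  .  .  .  .  .  .  .  .  .  .  . 82 75 81 85 96  .  .  .  .  .  .  .  .  .  .  .  .
164   .  .  .  .  .  .  .  .  .  .  .  .  .  .  .  .  .  .  .  .  .  .  .  .  .  .  .  .  .  .
166   .  .  .  .  .  .  .  .  . 71 69104107  .  .  .  .  .  .  .131  .  .  .  .  .  .  .  .  .
168   .  .  .  .  .  .  .  . 92 60 61 59 60 88  .  .  .  .  .  .  .  .  .  .  .  .  .  .  .  .
170   .  . 69 66 67 67 65 67 60 58 59 58 59 59 89  .  .  .  .  .  .  .  .  .  .  .  .  .  .  .
172   . 68 58 59 60 59 59 59 60 60 59 59 58 60 58 67  .  .  .  .  .  .140156162156139131  .  .
174 102 60 58 71 63 59 60 59 59 59 60 59 58 58 60 57101  .  .  .  .160182175165167181160147  .
176  92 59 59  .  . 64 59 59 59 59 58 59 59 58 59 59100  .  .  .148173156 90 83 83 94154183144
```

drive_tool:
  steps:
    - [0,0,0,0,0.799]
    - [0,0,0,0,0.8]
    - [0,0,0,0,0.801]
    - [0,0,0,0,0.801]
    - [0,0,0,0,0.78]
    - [0,0,0,0,0.78]

```text
time: 16.95
eef_pos: [0.5889, 0.1964, 0.039]
tcp_rot: [0.056, 0.705, -0.056, 0.705]
contact_force: [0.8, 0.4, -1.4]
opening: 0.792
```

```bash
python3 m.py|tail -18|cut -c1-74
```

```text
142   .  .  .  .  .  .  .  .  .  .  . 88 66 32 18 31 34 21 21102  .  .  . 
144   .  .  .  .  .  .132135134  . 78 67 71 55 19 27 31 18 57  .  .  .  . 
146   .  .  .  .135133131  . 98 72 69 67 71 53 18 15 18 15 70  .  .  .  . 
148   .  .  .  .  .  .  . 94 70 69 71 67 70 47 19 16 15 15 71  .  .  .  . 
150   .  .  .114108102 87 70 72 72 71 70 71 34 17 18 17 19 84  .  .  .  . 
152   .  .  . 96 89 80 70 72 71 72 71 68 70 31 20 20 19 25 97  .  .  .  . 
154   .  .  . 85 73 69 69 70 71 70 70 70 70 50 24 17 20 39112  .  .  .  . 
156   .  .  . 91 65 65 67 67 68 68 68 68 69 67 29 17 31102133  .  .  .  . 
158   .  .  .  . 74 66 67 65 64 64 64 66 66 67 25 19 39  .147  .  .  .  . 
160   .  .  .  .  .  .  .111103 95 88 83 75 65 29 22 44108131  .  .  .  . 
162   .  .  .  .  .  .  .  .  .  .  .  .  . 82 75 81 85 92  .  .  .  .  . 
164   .  .  .  .  .  .  .  .  .  .  .  .  .  .  .  .  .  .  .  .  .  .  . 
166   .  .  .  .  .  .  .  .  . 72 69105108  .  .  .  .  .  .  .  .  .  . 
168   .  .  .  .  .  .  .  . 93 61 59 60 60 88  .  .  .  .  .  .  .  .  . 
170   .  . 68 66 68 66 66 67 60 59 58 58 59 59 87  .  .  .  .  .  .  .  . 
172   . 67 59 58 60 60 59 58 60 60 59 58 58 58 59 65  .  .  .  .  .  .1401
174 102 59 58 72 63 61 60 59 59 59 59 58 58 58 59 58101  .  .  .  .1601831
176  92 59 59  .  . 62 59 59 58 59 59 58 59 59 60 60100  .  .  .148173155
```

drive_tool:
  steps:
    - [0,0,0,0,0.801]
    - [0,0,0,0,0.803]
    - [0,0,0,0,0.804]
    - [0,0,0,0,0.78]
    - [0,0,0,0,0.78]

```text
time: 17.5
eef_pos: [0.5892, 0.1965, 0.0394]
tcp_rot: [0.056, 0.705, -0.056, 0.705]
contact_force: [0.8, 0.6, -0.7]
opening: 0.779
```

```bash
python3 m.py|tail -19|cut -c1-74
```

```text
139   .  .  .  .  .  .  .  .  .  .  .  .  . 34 21 38 50 37 23 79  .  .  . 
141   .  .  .  .  .  .  .  .  .  .  .  .  . 34 16 30 34 24 18 87  .  .  . 
143   .  .  .  .  .  .  .  .  .  .  .  .106 53 17 28 35 20 39111  .  .  . 
145   .  .  .  .  .  .  .  .  .  .  . 88 64 51 18 16 19 17 78  .  .  .  . 
147   .  .  .  .  .  .  .  .  .  .106 66 64 48 18 16 15 15 97  .  .  .  . 
149   .  .  .  .  .  .  .  .  .113 76 67 66 38 17 17 14 18 75  .  .  .  . 
151   .  .  .  .  .  .  .  .  . 90 65 68 69 38 18 18 20 20 57 97131  .  . 
153   .  .  .  .  .  .  .  .  . 72 66 66 67 38 18 18 19 21 61 76  .  .  . 
155   .  .  .  .  .  .  .  .112 67 65 66 70 67 34 16 24 52 73 82105  .  . 
157   .  .  .  .  .  .  .  . 96 65 66 68 68 67 29 16 32 98 84 86 94132  . 
159   .  .  .  .  .  .  .  . 66 64 67 68 69 66 28 19 41132102 91  .  .  . 
161   .  .  .  .  .  .  . 91 63 65 67 67 68 68 51 47 55 97  .112  .  .  . 
163   .  .  .  .  .  .  . 70 63 66 67 67 67 69 68 67 66 66 67 96  .  .  . 
165   .  .  .  .  .  . 94 65 63 67 66 66 66 68 66 65 66 65 94  .  .  .  . 
167   .  .  .  .  .  . 92 63 65 67 68 67 65 65 64 74 93103  .  .  .  .  . 
169   .  .  .  .  .  . 79 65 65 66 66 66 64 62 74114  .  .  .  .  .  .  . 
171   .  .  .  .  .104 63 64 65 65 66 63 62 60 58 62 93  .  .  .  .  .  .1
173   .  .  .  .  .102 59 59 63 64 63 61 58 58 58 59 59 91  .  .  .1371651
175   .  .  .137132112 62 58 59 59 60 59 59 59 60 58 59 59102  .1391811781
```

```bash
python3 - <<'E'
from h import *
s=read_camera("side")
g=cv2.cvtColor(s["frame"],cv2.COLOR_RGB2GRAY)
for r in range(160,186,1): print("%3d "%r+"".join("  ." if 114<x<131 else "%3d"%x for x in g[r,266:306:2]))
# predicted: cup axis tilt e, foot centre from grip at (0.589,.1965,.0394+.042..)
P=readout.get_state()["eef_pos"]
for e in(50,60,70):
  for zp in(.076,.082):
    a=np.radians(e);d=np.array([np.cos(a)*.987,-np.cos(a)*.158,np.sin(a)]);piv=np.array([P[0],P[1],zp])
    f=piv-.076*d;w=np.array([-np.sin(a)*.987,np.sin(a)*.158,np.cos(a)])
    print(e,zp,"foot edges z",(f+.0195*w)[2].round(3),(f-.0195*w)[2].round(3),proj(s,[f+.0195*w,f-.0195*w,piv+.004*d+.034*w,piv+.004*d-.034*w]).round(0).tolist())
E
```

```text
160   .  .  .  .  .106 64 65 67 68 68 67 31 24 44  .  .102  .  .
161   .  .  .  .  . 90 62 65 67 68 69 67 50 46 54 97  .110113  .
162   .  .  .  .  . 77 62 65 66 67 68 68 66 66 65 71 87 87  .  .
163   .  .131  .  . 70 62 65 67 67 68 67 67 67 67 65 67 96  .  .
164   .  .  .  .106 67 64 66 67 67 67 68 67 66 66 65 73  .  .  .
165   .  .  .  . 92 66 65 66 66 67 66 67 66 65 65 65 93  .  .  .
166   .  .  .  . 80 64 66 68 67 67 65 65 65 67 67 76  .  .  .  .
167   .  .  .  . 80 64 66 67 68 67 65 64 65 78 94102  .  .  .  .
168   .  .  .  . 85 65 66 68 67 64 64 63 68103  .  .  .  .  .  .
169   .  .  .  . 78 65 66 66 65 65 64 62 73114  .  .  .  .  .  .
170   .  .  .  . 66 65 66 67 64 64 63 61 61 90  .  .  .  .  .  .
171   .  .  .104 61 64 65 64 64 64 62 61 60 63 92  .  .  .  .  .
172   .  .  .103 59 62 65 65 64 62 60 59 58 58 67  .  .  .  .  .
173   .  .  .104 59 60 64 64 62 61 59 59 58 58 59 91  .  .  .137
174   .  .  .105 59 58 61 63 62 61 59 59 59 59 59 64105  .  .159
175   .138132112 61 59 59 60 60 61 59 58 60 59 59 58102  .140181
176   .143143  . 65 59 58 59 58 60 60 57 59 59 58 59101  .14
[... 480 characters left out ...]
59 59 58 57 57 58 57 60 79107  .  .  .107 95
185  59 73 82 98 84 57 58 59 57 59 58 57 61108  .  .  .  . 95106
50 0.076 foot edges z 0.03 0.005 [[269.0, 163.0], [279.0, 170.0], [285.0, 146.0], [302.0, 159.0]]
50 0.082 foot edges z 0.036 0.011 [[269.0, 161.0], [279.0, 168.0], [285.0, 144.0], [302.0, 157.0]]
60 0.076 foot edges z 0.02 0.0 [[272.0, 166.0], [283.0, 171.0], [283.0, 147.0], [303.0, 157.0]]
60 0.082 foot edges z 0.026 0.006 [[272.0, 164.0], [283.0, 170.0], [283.0, 145.0], [303.0, 156.0]]
70 0.076 foot edges z 0.011 -0.002 [[276.0, 168.0], [288.0, 172.0], [282.0, 148.0], [304.0, 156.0]]
70 0.082 foot edges z 0.017 0.004 [[276.0, 167.0], [288.0, 171.0], [282.0, 146.0], [304.0, 154.0]]
```

The cup is now at about 60° with its foot near the bench. Next, a slow arc with a light grip and the foot touching, to bring it upright.

drive_tool:
  steps:
    - [0.3,0,0,0,0.784]
    - [0,0,-0.4,0,0.787]
    - [0,0,-0.5,0,0.787]
    - [0,0,-0.5,0,0.787]
    - [-0.1,0,-0.5,0,0.787]
    - [0,0,0,0,0.787]

```text
time: 18.2
eef_pos: [0.57, 0.2003, 0.0382]
tcp_rot: [0.057, 0.704, -0.056, 0.705]
contact_force: [0.1, 2.1, 5.0]
opening: 0.786
```

```bash
python3 m.py|cut -c1-84
```

```text
[-0.09  2.1   4.79] [ 0.476 -0.071  0.03 ] 0.7874 [0.5703 0.2003 0.0382]
285 151
135   .  .  .  .  .  .  .  .  .  .  .  .107 39 32 32 35 22 39 94  .  .  .  .  .  .  
137   .  .  .  .  .  .  .  .  .  .  .  .105 29 23 36 37 24 28 98  .  .  .  .  .  .  
139   .  .  .  .  .  .  .  .  .  .  .  . 98 24 20 42 43 24 25100  .  .  .  .  .  .  
141   .  .  .  .  .  .  .  .  .  .  .  .100 25 18 36 32 18 30106  .  .  .  .  .  .  
143   .  .  .  .  .  .  .  .  .  .  .  .100 48 16 31 28 18 72  .  .  .  .  .  .  .  
145   .  .  .  .  .  .  .  .  .  .  . 83 62 41 15 17 15 28109  .  .  .  .  .  .  .  
147   .  .  .  .  .  .  .  .  .  .111 65 63 37 18 17 16 23 67 99  .  .  .  .  .  .  
149   .  .  .  .  .  .  .  .  .  . 88 63 65 26 18 15 15 20 61 69 94131  .  .  .  .  
151   .  .  .  .  .  .  .  .  .  . 66 68 63 23 20 22 18 28 65 67 67  .  .  .  .  .  
153   .  .  .  .  .  .  .  .  . 98 62 65 65 35 18 19 19 30 69 67 65105131  .  .  .  
155   .  .  .  .  .  .  .  .  . 93 63 64 67 65 23 16 36 65 92 71 65113  .  .  .  .  
157   .  .  .  .  .  .  .  .  .105 64 66 66 66 23 15 44 72 89  . 97  .  .  .  .  .  
159   .  .  .  .  .  .  .  .  .114 67 66 67 62 22 17 51 69 88  . 87110  .  .  .  .  
161   .  .  .  .  .  .  .  .  .104 62 65 67 67 59 55 62 67 66 64 81  .  .  .  .  .  
163   .  .  .  .  .  .  .  .  . 98 62 64 66 68 68 66 67 67 65 71113  .  .  .  .  .  
165   .  .  .  .  .  .  .  .  . 85 62 63 65 66 67 66 65 66 86  .  .  .  .  .  .  .  
167   .  .  .  .  .  .  .  .104 62 62 65 65 65 64 63 65 93  .  .  .  .  .  .  .  .  
169   .  .  .  .  .  .  .  . 69 61 62 65 66 65 64 63 71  .  .  .  .  .  .  .  .  .  
171   .  .  .  .  .  .  .  . 65 61 64 64 65 65 64 62 59 91  .  .  .  .  .  .  .  .13
173   .  .  .  .  .  .  . 92 59 60 64 64 64 64 62 63 58 59103  .  .  .  .  .  .15217
175   .  .  .  .  .  .  .112 64 60 59 60 64 62 59 59 59 59 89  .  .  .  .  .16518315
```

It's working: the left silhouette is nearly vertical, so the tilt is about 15–18°. Continuing the arc, then releasing.

drive_tool:
  steps:
    - [0,0,-0.5,0,0.787]
    - [0,0,-0.5,0,0.787]
    - [0.1,0,-0.5,0,0.787]
    - [0,0,0,0,0.787]

```text
time: 18.65
eef_pos: [0.5545, 0.2023, 0.0367]
tcp_rot: [0.056, 0.705, -0.056, 0.705]
contact_force: [-0.4, 1.5, 6.3]
opening: 0.787
```

```bash
python3 m.py|cut -c1-84
```

```text
[-0.72  1.71  6.09] [0.395 0.092 0.056] 0.7865 [0.5548 0.2022 0.0367]
279 151
135   .  .  .  .  .  .  .  .  .  .  .  .110 36 31 32 35 17 30 94  .  .  .  .  .  .  
137   .  .  .  .  .  .  .  .  .  .  .  .108 27 22 37 35 18 24 96  .  .  .  .  .  .  
139   .  .  .  .  .  .  .  .  .  .  .  .101 25 22 41 41 25 25 96  .  .  .  .  .  .  
141   .  .  .  .  .  .  .  .  .  .  .  .102 25 20 34 31 18 28103  .  .  .  .  .  .  
143   .  .  .  .  .  .  .  .  .  .  .  .  . 58 20 31 26 21 76  .  .  .  .  .  .  .  
145   .  .  .  .  .  .  .  .  .  .  .  .100 42 14 19 16 19 77  .  .  .  .  .  .  .  
147   .  .  .  .  .  .  .  .  .  .  . 77 62 31 15 18 17 24 67 69 90  .  .  .  .  .  
149   .  .  .  .  .  .  .  .  .  .107 64 62 27 17 15 18 20 57 67 66 94132  .  .  .  
151   .  .  .  .  .  .  .  .  .  . 99 62 59 22 22 19 22 26 65 67 65 69  .  .  .  .  
153   .  .  .  .  .  .  .  .  .  . 90 68 66 38 20 20 18 26 67 71 65 68  .  .  .  .  
155   .  .  .  .  .  .  .  .  .  . 78 64 66 66 27 18 32 62 69 68 71102  .  .  .  .  
157   .  .  .  .  .  .  .  .  .  . 77 63 65 67 27 18 38 68 72 89 97 85113  .  .  .  
159   .  .  .  .  .  .  .  .  .  . 93 61 64 66 24 18 44 67 70 75 68 68  .  .  .  .  
161   .  .  .  .  .  .  .  .  .  .  . 73 65 65 58 55 60 66 67 66 65 82  .  .  .  .  
163   .  .  .  .  .  .  .  .  .  .  . 85 63 66 67 67 67 67 66 67 80  .  .  .  .  .  
165   .  .  .  .  .  .  .  .  .  . 69 62 62 65 67 66 65 66 64 72  .  .  .  .  .  .  
167   .  .  .  .  .  .  .  .  . 66 60 60 63 63 64 66 65 64 64 96  .  .  .  .  .  .  
169   .  .  .  .  .  .  .  .101 58 58 60 61 65 65 65 64 64 68  .  .  .  .  .  .  .  
171   .  .  .  .  .  .  .  .  . 63 59 60 61 64 65 64 63 63 64  .  .  .  .  .  .  .  
173   .  .  .  .  .  .  .  . 92 58 59 60 61 63 64 64 64 65 74100  .  .  .  .  .  .  
175   .  .  .  .  .  .  .  . 64 64109 64 58 61 63 63 62 61 60 99  .  .  .  .  .  .
```

Nearly upright. Releasing.

drive_tool:
  steps:
    - [0,0,0,0,0.85]
    - [0,0,0,0,1]
    - [0,0,0,0,1]
    - [0,0,0,0,1]
    - [0,0,0,0,1]

```text
time: 19.2
eef_pos: [0.5549, 0.2016, 0.0355]
tcp_rot: [0.056, 0.705, -0.056, 0.705]
contact_force: [-1.6, -0.4, -0.4]
opening: 0.997
```

```bash
python3 m.py|cut -c1-84; python3 - <<'E'
from h import *
s=read_camera("side");P=readout.get_state()["eef_pos"]
crops([(s["frame"],279,155)],"pics/e1.png",s=40,k=6,cols=1)
E
```

```text
[-0.77  0.6   0.2 ] [-0.049  0.026 -0.03 ] 0.9985 [0.5551 0.2017 0.0357]
280 152
136   .  .  .  .  .  .  .  .  .  .  .  . 76 20 31 42 34 20 37112  .  .  .  .  .  .  
138   .  .  .  .  .  .  .  .  .  .  .  . 75 20 30 40 29 21 42  .  .  .  .  .  .  .  
140   .  .  .  .  .  .  .  .  .  .  .  . 62 16 28 35 24 20 49  .  .  .  .  .  .  .  
142   .  .  .  .  .  .  .  .  .  .  .  . 77 19 27 34 23 19 60  .  .  .  .  .  .  .  
144   .  .  .  .  .  .  .  .  .  .  .  . 89 22 17 17 14 48112  .  .  .  .  .  .  .  
146   .  .  .  .  .  .  .  .  .  .  . 75 60 20 18 18 18 45101  .  .  .  .  .  .  .  
148   .  .  .  .  .  .  .  .  .  . 78 66 55 18 18 17 16 43 65 87  .  .  .  .  .  .  
150   .  .  .  .  .  .  .  .  .  . 63 65 52 20 17 15 18 37 64 64  .  .  .  .  .  .  
152   .  .  .  .  .  .  .  .  . 74 63 68 46 20 22 19 19 59 66 63104  .  .  .  .  .  
154   .  .  .  .  .  .  .  .  . 68 68 68 56 23 17 18 20 46 72 75  .  .  .  .  .  .  
156   .  .  .  .  .  .  .  .  . 65 67 66 68 52 18 19 49 68 70101 98  .  .  .  .  .  
158   .  .  .  .  .  .  .  .  . 65 62 68 66 51 18 20 57 70  . 87 76  .  .  .  .  .  
160   .  .  .  .  .  .  .  .  . 75 63 65 68 51 18 21 61 67 68 65 87  .  .  .  .  .  
162   .  .  .  .  .  .  .  .  .  . 69 66 65 63 51 49 63 66 66 70113  .  .  .  .  .  
164   .  .  .  .  .  .  .  .  . 91 60 64 66 66 66 67 67 65 67  .  .  .  .  .  .  .  
166   .  .  .  .  .  .  .  .  . 63 58 61 62 66 65 65 65 64 81  .  .  .  .  .  .  .  
168   .  .  .  .  .  .  .  . 67 59 60 62 63 64 65 64 64 63104  .  .  .  .  .  .  .  
170   .  .  .  .  .  .  .  . 64 58 59 59 64 65 64 64 64 66  .  .  .  .  .  .  .  .  
172   .  .  .  .  .  .  . 93 59 58 60 60 62 64 63 64 64 66  .  .  .  .  .  .  .  .  
174   .  .  .  .  .  .104 58 58 73 62 66 69 64 65 65 68 61102  .  .  .  .  .  .  .  
176   .  .  .  .  .  .102 58 60  .  . 63 62 61 64 61 60 59100  .  .  .  .  .  .  .14
```

View pics/e1.png

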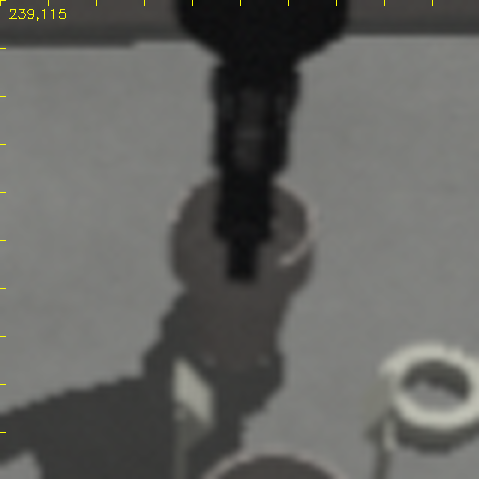

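The cup is standing upright with the fingers around its collar (rim at tile (242,235)). That's 11 views used, so I'll work numerically from here. Lowering 1.5 cm and gripping firmly.

drive_tool:
  steps:
    - [0.8,0,0,0,1]
    - [0.7,0,0,0,1]
    - [0,0,0,0,1]
    - [0,0,0,0,0.5]
    - [0,0,0,0,0.5]
    - [0,0,0,0,0.5]
    - [0,0,0,0,0.5]
    - [0,0,0,0,0.5]
  force: 60

```text
time: 20.1
eef_pos: [0.5558, 0.2019, 0.0215]
tcp_rot: [0.056, 0.704, -0.056, 0.705]
contact_force: [-0.1, -0.0, 1.3]
opening: 0.77
```

drive_tool:
  steps:
    - [-2,0,0,0,0.5]
    - [-4,0,0,0,0.5]
    - [-4,0,0,0,0.5]
    - [-4,0,0,0,0.5]
    - [-4,0,0,0,0.5]
    - [-1,0,0,0,0.5]
    - [0,0,0,-3,0.5]
    - [0,0,0,0,0.5]
    - [0,0,0,0,0.5]

```text
time: 21.0
eef_pos: [0.5542, 0.2016, 0.2088]
tcp_rot: [0.038, 0.707, -0.038, 0.705]
contact_force: [-0.1, 0.3, -2.1]
opening: 0.771
```

```bash
cat > fit.py <<'E'
from h import *
def text(c,u,v,wu=20,wv=20,st=1):
    g=cv2.cvtColor(c["frame"],cv2.COLOR_RGB2GRAY)
    print("     "+"".join("%4d"%x for x in range(u-wu,u+wu,st)))
    for r in range(v-wv,v+wv,2): print("%3d: "%r+"".join("%4d"%x for x in g[r,u-wu:u+wu:st]))
if __name__=="__main__":
    s=read_camera("side");st=readout.get_state();P=st["eef_pos"];print(P.round(4),st["contact_force"].round(1),round(st["opening"],3))
    u,v=proj(s,P+[0,0,.03])[0].astype(int);text(s,u,v,22,22,1)
E
python3 fit.py
```

```text
[0.5543 0.2016 0.2089] [-0.4 -0.6 -0.8] 0.773
      260 261 262 263 264 265 266 267 268 269 270 271 272 273 274 275 276 277 278 279 280 281 282 283 284 285 286 287 288 289 290 291 292 293 294 295 296 297 298 299 300 301 302 303
 81:   26  21  21  23  23  21  24  21  22  23  23  22  21  24  22  22  20  18  17  17  16  14  17  28  34  34  34  28  21  18  16  38 101 133 139 139 139 139 140 140 140 140 139 139
 83:   53  18  17  18  20  21  21  24  21  22  22  22  21  23  20  22  20  20  20  19  14  16  18  29  33  33  32  26  19  16  15  40 107 135 139 139 139 140 141 141 140 141 140 140
 85:  125  85  38  17  14  13  16  15  19  19  20  20  23  23  25  24  22  20  19  17  16  14  18  23  27  26  28  21  18  17  23  57 125 139 139 140 140 140 140 140 140 140 140 141
 87:   99  74  68  61  51  36  28  20  15  16  11  13  14  19  30  47  43  41  43  32  16  17  16  17  18  16  16  16  13  31  85 127 140 141 141 141 143 141 141 141 143 143 144 143
 89:   69  69  72  75  77  76  77  74  70  69  68  78  93  87  89  89  73  66  59  39  19  17  16  15  16  16  14  16  14  32  84 120 139 142 14
[... 2431 characters left out ...]
66  66  66  67  65  66  65  63  60  58  58  60  61  63  63  63  62  62  61  62  63  61  61  59  58  61  62  63  63  63  62  63  63  63  63  63  62  63  61
119:   57  57  57  56  57  57  57  58  57  58  57  57  57  56  57  59  59  61  61  62  62  62  62  61  63  62  61  60  59  56  55  56  56  55  56  56  57  57  57  57  56  57  57  57
121:   57  65  72  73  73  72  73  72  71  72  72  72  73  72  66  60  59  60  61  60  62  61  61  62  62  61  61  61  63  67  70  69  69  69  68  72 103 116 118 118 118 118 117 118
123:  116 118 119 119 118 119 117 117 118 119 120 121 121 118 105  82  68  64  62  61  61  62  64  63  63  65  68  87 111 121 122 123 121 120 120 122 123 123 122 125 124 124 123 122
```

```bash
python3 - <<'E'
from h import *
s=read_camera("side");P=readout.get_state()["eef_pos"]
th=np.linspace(0,2*np.pi,73)
def ring(x,y,z,r): return proj(s,np.c_[x+r*np.cos(th),y+r*np.sin(th),np.full(73,z)])
for zf in(.184,.189,.194):
    q=[ring(P[0],P[1],zf+h,r) for h,r in((0,.0195),(.02,.0262),(.054,.034),(.08,.034))]
    print(zf,[(round(a[:,0].min(),1),round(a[:,0].max(),1),round(a[:,1].min(),1),round(a[:,1].max(),1)) for a in q])
E
```

```text
0.184 [(np.float64(274.3), np.float64(289.4), np.float64(116.6), np.float64(126.0)), (np.float64(272.0), np.float64(292.5), np.float64(108.9), np.float64(121.4)), (np.float64(269.3), np.float64(296.6), np.float64(96.2), np.float64(112.3)), (np.float64(269.6), np.float64(297.4), np.float64(87.5), np.float64(103.4))]
0.189 [(np.float64(274.4), np.float64(289.5), np.float64(115.1), np.float64(124.4)), (np.float64(272.1), np.float64(292.6), np.float64(107.3), np.float64(119.8)), (np.float64(269.4), np.float64(296.7), np.float64(94.6), np.float64(110.6)), (np.float64(269.7), np.float64(297.6), np.float64(85.8), np.float64(101.7))]
0.194 [(np.float64(274.5), np.float64(289.6), np.float64(113.6), np.float64(122.9)), (np.float64(272.1), np.float64(292.8), np.float64(105.7), np.float64(118.2)), (np.float64(269.4), np.float64(296.9), np.float64(92.9), np.float64(108.9)), (np.float64(269.7), np.float64(297.7), np.float64(84.1), np.float64(99.9))]
```

Foot is 22 mm below TCP; cup axis is about 2 mm toward −x of the TCP, tilt negligible. Moving over the rack.

drive_tool:
  steps:
    - [-1,-3,0.3,0,0.5]
    - [0,-4,0.3,0,0.5]
    - [0,-4,0.3,0,0.5]
    - [0,-4,0.3,0,0.5]
    - [0,-3.6,0.4,0,0.5]
    - [0,0,0,-3,0.5]
    - [0,0,0,0,0.5]
    - [0,0,0,0,0.5]

```text
time: 21.9
eef_pos: [0.5512, 0.0154, 0.2204]
tcp_rot: [0.02, 0.707, -0.019, 0.706]
contact_force: [0.1, 0.7, -0.7]
opening: 0.775
```

```bash
python3 - <<'E'
from h import *
from fit import text
s=read_camera("side");st=readout.get_state();P=st["eef_pos"];print(P.round(4),st["contact_force"].round(1))
u,v=proj(s,P-[0,0,.01])[0].astype(int);text(s,u,v+14,24,20,1)
th=np.linspace(0,2*np.pi,73)
def ring(x,y,z,r):
    a=proj(s,np.c_[x+r*np.cos(th),y+r*np.sin(th),np.full(73,z)]);return a[:,0].min().round(1),a[:,0].max().round(1),a[:,1].min().round(1),a[:,1].max().round(1)
zf=P[2]-.0216
print([ring(P[0],P[1],zf+h,r) for h,r in((0,.0195),(.02,.0262),(.054,.034),(.08,.034))])
print("rackrim",ring(.5483,.0144,.088,.034))
E
```

```text
[0.5512 0.0157 0.2205] [-0.9 -0.3 -1.3]
      265 266 267 268 269 270 271 272 273 274 275 276 277 278 279 280 281 282 283 284 285 286 287 288 289 290 291 292 293 294 295 296 297 298 299 300 301 302 303 304 305 306 307 308 309 310 311 312
157:  128 128 129 131 132 133 132 131 131 130 130 129 109  79  65  66  66  67  67  67  67  67  68  58  35  21  20  17  19  20  30  56  68  67  67  70  81 101 120 129 130 131 131 132 132 133 130 130
159:  130 131 131 132 131 131 131 131 130 130 130 130 114  84  63  62  64  65  67  66  67  70  69  64  58  54  53  53  52  53  57  65  67  67  70  99 123 129 130 132 131 133 132 131 132 131 131 129
161:  130 131 131 132 132 132 131 130 130 130 130 129 122  96  66  62  64  65  66  65  66  67  67  66  66  67  66  66  65  65  65  65  65  66  84 115 131 132 132 130 131 132 131 131 132 131 129 129
163:  128 128 130 130 132 133 132 132 130 129 129 131 129 111  77  63  63  65  66  66  66  66  67  67  68  67  67  65  65  65  65  66  66  77 110 129 131 132 131 130 131 131 132 133 132 131 132 132
165:  129 129 130 131 131 132 132 131 131 130 132 130 129 114  83  64 
[... 2795 characters left out ...]
  70  71  70  71  77  91 119 136 136 131 128 128 127 123 102  85 102 121 129 129 128 127 127 128 128 129
195:  128 126 121 108 111 125 129 136 131 101  72  66  68  68  69  70  71  71  70  71  71  71  70  70  70  70  69  68  68  80 113 137 135 129 128 121  99  85 106 123 127 127 128 128 129 130 130 131
[(np.float64(280.2), np.float64(297.7), np.float64(161.6), np.float64(173.9)), (np.float64(277.6), np.float64(301.5), np.float64(153.1), np.float64(169.7)), (np.float64(274.7), np.float64(306.6), np.float64(139.3), np.float64(160.8)), (np.float64(275.2), np.float64(307.8), np.float64(130.1), np.float64(151.5))]
rackrim (np.float64(270.9), np.float64(298.7), np.float64(190.0), np.float64(211.2))
```

Foot measured within about 1.5 mm of the rack axis. Descending to just above the ramps.

drive_tool:
  steps:
    - [1,-0.1,-0.1,0,0.5]
    - [2,0,0,0,0.5]
    - [3,0,0,0,0.5]
    - [2,0,0,0,0.5]
    - [1.2,0,0,0,0.5]
    - [0,0,0,0,0.5]

```text
time: 22.55
eef_pos: [0.5486, 0.015, 0.1263]
tcp_rot: [0.019, 0.709, -0.019, 0.705]
contact_force: [-0.2, 0.8, -1.0]
opening: 0.768
```

drive_tool:
  steps:
    - [0.4,0,0,0,0.5]
    - [0.4,0,0,0,0.5]
    - [0.3,0,0,0,0.5]
    - [0.3,0,0,0,0.5]

```text
time: 22.95
eef_pos: [0.5521, 0.014, 0.1172]
tcp_rot: [0.019, 0.705, -0.019, 0.708]
contact_force: [-0.4, -0.5, 7.0]
opening: 0.771
```

drive_tool:
  steps:
    - [0.3,0,0,0,0.5]
    - [0.3,0,0,0,0.5]
    - [0.3,0,0,0,0.5]
    - [0.3,0,0,0,0.5]

```text
time: 23.35
eef_pos: [0.551, 0.0141, 0.1036]
tcp_rot: [0.019, 0.706, -0.019, 0.707]
contact_force: [0.9, -0.4, 1.8]
opening: 0.774
```

drive_tool:
  steps:
    - [0.4,0,0,0,0.5]
    - [0.4,0,0,0,0.5]
    - [0.4,0,0,0,0.5]
    - [0.4,0,0,0,0.5]
    - [0.4,0,0,0,0.5]

```text
time: 23.85
eef_pos: [0.5499, 0.0143, 0.0819]
tcp_rot: [0.019, 0.707, -0.019, 0.706]
contact_force: [0.1, -1.1, -1.7]
opening: 0.772
```

drive_tool:
  steps:
    - [0.4,0,0,0,0.5]
    - [0.5,0,0,0,0.5]
    - [0.5,0,0,0,0.5]
    - [0.4,0,0,0,0.5]
    - [0.2,0,0,0,0.5]

```text
time: 24.35
eef_pos: [0.5501, 0.0144, 0.0624]
tcp_rot: [0.019, 0.707, -0.019, 0.707]
contact_force: [-0.1, 0.1, -1.8]
opening: 0.77
```

drive_tool:
  steps:
    - [0.2,0,0,0,0.5]
    - [0.2,0,0,0,0.5]
    - [0.2,0,0,0,0.5]
    - [0.1,0,0,0,0.5]
    - [0.1,0,0,0,0.5]

```text
time: 24.85
eef_pos: [0.5511, 0.015, 0.0559]
tcp_rot: [0.02, 0.706, -0.019, 0.707]
contact_force: [-0.4, 5.6, 4.8]
opening: 0.775
```

drive_tool:
  steps:
    - [0.1,0,0,0,0.5]
    - [0.1,0,0,0,0.5]
    - [0,0,0,0,0.5]

```text
time: 25.15
eef_pos: [0.5512, 0.015, 0.0555]
tcp_rot: [0.02, 0.707, -0.019, 0.707]
contact_force: [-2.9, 4.8, 11.6]
opening: 0.773
```

drive_tool:
  steps:
    - [0,0,0,0,1]
    - [0,0,0,0,1]
    - [0,0,0,0,1]
    - [-2,0,0,0,1]
    - [-4,0,0,0,1]
    - [-4,0,0,0,1]
    - [-4,0,0,0,1]
    - [-4,0,0,0,1]
    - [0,0,0,0,1]

```text
time: 26.05
eef_pos: [0.554, 0.0132, 0.2404]
tcp_rot: [0.018, 0.702, -0.02, 0.711]
contact_force: [0.2, 0.1, 1.1]
opening: 1.001
```

drive_tool:
  steps:
    - [0,-4.5,-0.4,0,1]
    - [0,-4.5,-0.7,0,1]
    - [0,-4.5,-0.7,0,1]
    - [0,-4.5,-0.7,0,1]
    - [0,-4.5,-0.7,0,1]
    - [0,-4.5,-0.7,0,1]
    - [0,-3,-0.7,0,1]
    - [0,0,0,0,1]
    - [0,0,0,0,1]

```text
time: 26.95
eef_pos: [0.4875, -0.2832, 0.2317]
tcp_rot: [0.02, 0.707, -0.019, 0.706]
contact_force: [0.9, -0.9, 0.7]
opening: 0.998
```

```bash
python3 - <<'E'
from h import *
from fit import text
s=read_camera("side");P=readout.get_state()["eef_pos"];print(P)
th=np.linspace(0,2*np.pi,73)
def ring(x,y,z,r):
    a=proj(s,np.c_[x+r*np.cos(th),y+r*np.sin(th),np.full(73,z)]);return a[:,0].min().round(1),a[:,0].max().round(1),a[:,1].min().round(1),a[:,1].max().round(1)
print("pred rim",[ (z,ring(.5483,.0144,z,.034)) for z in(.088,.114,.125)])
text(s,285,200,24,28,1)
E
```

```text
[ 0.48788302 -0.2824012   0.23196683]
pred rim [(0.088, (np.float64(270.9), np.float64(298.7), np.float64(190.0), np.float64(211.2))), (0.114, (np.float64(271.3), np.float64(299.6), np.float64(182.9), np.float64(204.2))), (0.125, (np.float64(271.4), np.float64(300.0), np.float64(179.8), np.float64(201.2)))]
      261 262 263 264 265 266 267 268 269 270 271 272 273 274 275 276 277 278 279 280 281 282 283 284 285 286 287 288 289 290 291 292 293 294 295 296 297 298 299 300 301 302 303 304 305 306 307 308
172:   55  44  40  39  39  43  49  62  72  77  77  78  76  68  51  41  53  68  73  73  72  66  58  61  65  67  66  66  64  64  62  60  60  58  58  57  56  55  54  50  48  48  46  44  43  41  40  39
174:   41  47  53  50  42  39  40  43  52  63  71  75  75  75  73  65  47  39  58  71  71  69  62  54  59  64  64  62  62  61  59  58  56  56  57  53  54  51  49  48  46  44  42  40  39  39  38  55
176:   38  40  48  50  45  41  39  40  40  45  55  66  72  73  73  73  65  48  38  56  68  68  66  61  53  55  60  62  60  59  59  56  54  54  53  52  49  47  47  44  43  41  40  38  37  38  43  63
[... 4250 characters left out ...]
62  53  48  43  36  30  27  26  23  25  23  23  24  24  24  24  24  22  22  22  21  26  51  88 130 149 154
222:   22  24  23  24  24  24  24  24  24  24  26  25  24  24  23  25  24  24  23  23  24  22  23  25  24  24  24  25  26  25  25  23  23  25  22  23  23  23  23  22  21  20  28  61  89 128 148 151
224:   21  24  22  24  24  22  24  25  26  25  25  26  27  26  24  25  27  25  26  25  25  26  25  26  22  24  24  23  25  23  22  23  23  22  22  23  23  23  23  23  22  23  35  68  90 126 148 152
226:   23  22  25  22  24  23  24  23  24  25  23  25  25  25  23  27  25  24  24  24  25  23  25  24  25  22  23  22  20  24  23  24  23  22  23  21  22  22  22  22  21  25  47  74  88 111 139 152
```

Cup 1 seated: TCP stopped at 0.0555 against a predicted 0.0556, with 12 N. The side camera's view of it is blocked for now. Next, the upright cup.

drive_tool:
  steps:
    - [2,-0.55,0.1,0,1]
    - [4,0,0,0,1]
    - [4,0,0,0,1]
    - [4,0,0,0,1]
    - [3,0,0,0,1]
    - [2.5,0,0,0,1]
    - [1.6,0,0,0,1]
    - [0,0,0,0,1]
    - [0,0,0,0,1]
  force: 60

```text
time: 27.9
eef_pos: [0.4897, -0.2882, 0.0227]
tcp_rot: [0.019, 0.707, -0.019, 0.707]
contact_force: [0.5, 0.3, -0.4]
opening: 1.005
```

drive_tool:
  steps:
    - [0,0,0,0,0.5]
    - [0,0,0,0,0.5]
    - [0,0,0,0,0.5]
    - [0,0,0,0,0.5]
    - [0,0,0,0,0.5]

```text
time: 28.4
eef_pos: [0.4907, -0.2894, 0.0249]
tcp_rot: [0.018, 0.706, -0.02, 0.708]
contact_force: [0.4, 1.8, 6.1]
opening: 0.77
```

drive_tool:
  steps:
    - [-2,0,0,0,0.5]
    - [-4,0,0,0,0.5]
    - [-4,0,0,0,0.5]
    - [-4,0,0,0,0.5]
    - [-4,0,0,0,0.5]
    - [-2,0,0,0,0.5]
    - [0,0,0,0,0.5]

```text
time: 29.1
eef_pos: [0.4908, -0.29, 0.2274]
tcp_rot: [0.017, 0.704, -0.021, 0.71]
contact_force: [-0.5, 0.2, -1.5]
opening: 0.767
```

drive_tool:
  steps:
    - [0,4.3,0.7,0,0.5]
    - [0,4.5,0.8,0,0.5]
    - [0,4.5,0.8,0,0.5]
    - [0,4.5,0.8,0,0.5]
    - [0,4.5,0.8,0,0.5]
    - [0,4.5,0.8,0,0.5]
    - [0,3.0,0.7,0,0.5]
    - [0,0,0.8,0,0.5]
    - [0,0,0,0,0.5]
    - [0,0,0,0,0.5]

```text
time: 30.1
eef_pos: [0.5663, 0.0049, 0.2207]
tcp_rot: [0.019, 0.708, -0.02, 0.706]
contact_force: [-0.6, 0.5, -1.7]
opening: 0.772
```

```bash
cat > g.py <<'E'
from h import *
from fit import text
s=read_camera("side");st=readout.get_state();P=st["eef_pos"];print(P.round(4),st["contact_force"].round(1),round(st["opening"],3))
th=np.linspace(0,2*np.pi,73)
def ring(x,y,z,r):
    a=proj(s,np.c_[x+r*np.cos(th),y+r*np.sin(th),np.full(73,z)]);return [float(q.round(1)) for q in(a[:,0].min(),a[:,0].max(),a[:,1].min(),a[:,1].max())]
zf=P[2]-.0245
print("pred held",[ring(P[0],P[1],zf+h,r) for h,r in((0,.0195),(.02,.0262),(.08,.034))])
print("pred rim",[(z,ring(.5483,.0144,z,.034)) for z in(.088,.114)])
text(s,287,188,22,36,1)
E
python3 g.py
```

```text
[0.5663 0.0047 0.221 ] [ 0.4  0.2 -2. ] 0.771
pred held [[287.4, 305.0, 165.6, 178.1], [284.9, 308.9, 157.1, 173.9], [282.9, 315.7, 134.0, 155.8]]
pred rim [(0.088, [270.9, 298.7, 190.0, 211.2]), (0.114, [271.3, 299.6, 182.9, 204.2])]
      265 266 267 268 269 270 271 272 273 274 275 276 277 278 279 280 281 282 283 284 285 286 287 288 289 290 291 292 293 294 295 296 297 298 299 300 301 302 303 304 305 306 307 308
152:  131 131 131 131 132 132 131 132 131 132 131 131 131 131 131 128 102  67  63  64  66  69  70  70  71  70  71  72  73  71  66  51  28  20  18  18  20  18  20  18  21  22  20  29
154:  129 129 129 130 130 132 131 131 130 131 131 131 131 132 132 129 106  70  64  64  65  66  66  68  71  72  72  72  73  70  69  67  52  26  19  18  19  19  19  31  56  65  65  71
156:  130 129 129 129 132 133 133 131 130 131 131 132 132 131 131 131 119  92  68  63  66  66  66  66  67  67  69  69  69  63  66  68  48  23  17  20  18  18  21  37  61  69  68  69
158:  132 131 132 134 134 134 132 132 132 132 131 132 132 131 131 132 131 120  94  72  66  65  67  68  68  68  67  68  68  67  67  63  43
[... 5168 characters left out ...]
63  58  56  49  44  54  62  65  66  68  69  68  69  68  70  70  69  68  69  68  70  67  68  70  69  71  68  53  52  72  64  39  30  35  60  85 112 125 125
218:   12  27  57  59  38  34  33  33  32  36  49  61  64  66  66  67  67  68  67  67  66  67  66  67  66  66  66  69  71  71  70  55  34  48  69  58  36  31  34  57  82 112 127 128
220:   15  14  16  22  30  31  32  32  31  33  40  54  63  65  65  66  67  66  67  66  67  67  68  67  65  62  65  71  72  71  63  46  29  31  41  38  32  29  34  49  76 111 127 129
222:   13  13  13  20  27  31  29  31  31  32  34  46  58  65  66  66  65  66  66  68  68  66  66  65  60  47  49  64  68  55  36  32  27  18  12  13  12  13  21  50  75 108 125 129
```

Cup 1's rim shows at rows 184–204, columns 271–299, which matches the prediction for home (z = 0.114), centred. Aligning cup 2 and descending.

drive_tool:
  steps:
    - [0,0.5,-0.85,0,0.5]
    - [0,0.4,-0.8,0,0.5]
    - [0,0,0,0,0.5]
    - [0,0,0,0,0.5]
    - [0,0,0,0,0.5]

```text
time: 30.65
eef_pos: [0.5511, 0.0156, 0.2223]
tcp_rot: [0.019, 0.707, -0.019, 0.707]
contact_force: [-0.1, 0.3, -2.1]
opening: 0.77
```

drive_tool:
  steps:
    - [2,0,0,0,0.5]
    - [3,0,0,0,0.5]
    - [2,0,0,0,0.5]
    - [1,0,0,0,0.5]
    - [0.5,0,0,0,0.5]
    - [0,0,0,0,0.5]

```text
time: 31.25
eef_pos: [0.5512, 0.0156, 0.1371]
tcp_rot: [0.019, 0.707, -0.019, 0.707]
contact_force: [0.3, -0.7, -1.4]
opening: 0.769
```

drive_tool:
  steps:
    - [0.4,-0.1,-0.1,0,0.5]
    - [0.5,0,0,0,0.5]
    - [0.4,0,0,0,0.5]
    - [0.3,0,0,0,0.5]
    - [0.3,0,0,0,0.5]

```text
time: 31.75
eef_pos: [0.5516, 0.0145, 0.12]
tcp_rot: [0.019, 0.705, -0.019, 0.708]
contact_force: [-1.3, 0.0, 8.1]
opening: 0.767
```

drive_tool:
  steps:
    - [0.3,0,0,0,0.5]
    - [0.3,0,0,0,0.5]
    - [0.3,0,0,0,0.5]
    - [0.3,0,0,0,0.5]

```text
time: 32.15
eef_pos: [0.5501, 0.0148, 0.1058]
tcp_rot: [0.019, 0.707, -0.019, 0.707]
contact_force: [0.4, -0.2, 0.8]
opening: 0.768
```

drive_tool:
  steps:
    - [0.3,0,0,0,0.5]
    - [0.3,0,0,0,0.5]
    - [0.3,0,0,0,0.5]
    - [0.3,0,0,0,0.5]

```text
time: 32.55
eef_pos: [0.5499, 0.0148, 0.0937]
tcp_rot: [0.019, 0.707, -0.019, 0.707]
contact_force: [0.7, 0.5, 1.5]
opening: 0.772
```

drive_tool:
  steps:
    - [0.2,0,0,0,0.5]
    - [0.2,0,0,0,0.5]
    - [0.2,0,0,0,0.5]
    - [0.1,0,0,0,0.5]

```text
time: 32.95
eef_pos: [0.5498, 0.0145, 0.0864]
tcp_rot: [0.019, 0.707, -0.019, 0.707]
contact_force: [2.3, -1.0, -2.0]
opening: 0.77
```

drive_tool:
  steps:
    - [0.1,0,0,0,0.5]
    - [0.1,0,0,0,0.5]
    - [0.1,0,0,0,0.5]
    - [0,0,0,0,0.5]

```text
time: 33.35
eef_pos: [0.5503, 0.0144, 0.0853]
tcp_rot: [0.019, 0.707, -0.019, 0.707]
contact_force: [-1.5, -1.1, 3.7]
opening: 0.77
```

Contact starts at about 0.0853, as expected for home. Press a little more.

drive_tool:
  steps:
    - [0.1,0,0,0,0.5]
    - [0.1,0,0,0,0.5]
    - [0.1,0,0,0,0.5]
    - [0,0,0,0,0.5]

```text
time: 33.75
eef_pos: [0.5507, 0.0141, 0.085]
tcp_rot: [0.018, 0.707, -0.02, 0.707]
contact_force: [-7.1, -0.3, 16.5]
opening: 0.769
```

drive_tool:
  steps:
    - [0,0,0,0,0.9]
    - [0,0,0,0,1]
    - [0,0,0,0,1]
    - [-1,0,0,0,1]
    - [-3,0,0,0,1]
    - [-4,0,0,0,1]
    - [-4,0,0,0,1]
    - [-2,0,0,0,1]
    - [0,0,0,0,1]

```text
time: 34.65
eef_pos: [0.5523, 0.0145, 0.2261]
tcp_rot: [0.019, 0.704, -0.019, 0.71]
contact_force: [0.2, 0.1, 0.7]
opening: 1.001
```

drive_tool:
  steps:
    - [0,4.5,0,0,1]
    - [0,4.5,0,0,1]
    - [0,4.5,0,0,1]
    - [0,4.5,0,0,1]
    - [0,4.5,0,0,1]
    - [0,4,0,0,1]
    - [0,0,0,0,1]
    - [0,0,0,0,1]

```text
time: 35.45
eef_pos: [0.5631, 0.2799, 0.2188]
tcp_rot: [0.018, 0.708, -0.019, 0.706]
contact_force: [0.3, 0.3, -0.2]
opening: 0.996
```

```bash
python3 - <<'E'
from h import *
s=read_camera("side");t=read_camera("top");st=readout.get_state();print(st["eef_pos"].round(3),st["time"],st["contact_force"].round(1))
th=np.linspace(0,2*np.pi,73)
for n,c in(("side",s),("top",t)):
    for z in(.114,.140,.146):
        a=proj(c,np.c_[.5483+.034*np.cos(th),.0144+.034*np.sin(th),np.full(73,z)]);print(n,z,a.min(0).round(1),a.max(0).round(1))
crops([(s["frame"],285,195),(t["frame"],261,175)],"pics/f1.png",s=32,k=6,cols=2)
E
```

```text
[0.564 0.278 0.22 ] 35.55 [-0.1  0.2 -0.3]
side 0.114 [271.3 182.9] [299.6 204.2]
side 0.14 [271.6 175.5] [300.6 196.9]
side 0.146 [271.7 173.8] [300.8 195.2]
top 0.114 [247.  159.1] [274.1 186.1]
top 0.14 [246.4 157.6] [274.3 185.4]
top 0.146 [246.2 157.3] [274.3 185.2]
```

View pics/f1.png

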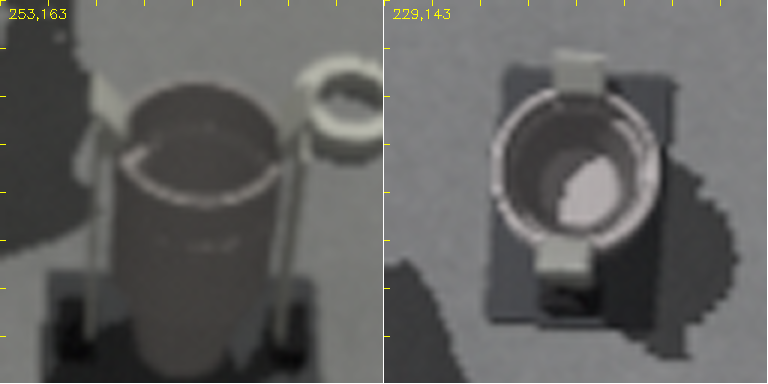

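Final view: the clip tips lie over the rim on both sides (side (110,105) and (295,110); top (578,75) and (563,255)). The rim and the seam between the cups are where home predicts, to within about 1 px. The gripper is clear. Handing in.

```bash
python3 -c "
from plant import sign_off
print(sign_off())"
```

```text
the job is handed in; nothing more can be done
None
```

Both loose steel cups are nested mouth up in the rack cup, and both clips are back over the top rim. I handed the job in with about 36 s of the 70 s used. No verdict was reported.

**How it went**
- **Lying cup:** I stood it up by loosening a light grip near its mouth so it swung down, then dragging its foot on the bench until it was upright. My first try, gripped mid-collar, slipped out and it lay flat again a few cm away. The second try, nearer the mouth, worked. It went into the rack first.
- **Upright cup:** I picked it up and pressed it in on top without trouble.

**Last checks**
- **Seating:** Pressed home, the gripper stopped at the expected height for each cup, the lower at 55.5 mm (55.6 expected) and the upper at 85.0 mm (about 84.5 to 85 expected). The highest readings taken while pressing were about 12 N and 17 N.
- **Pictures:** In the top view the rim is within 1 pixel of the home position, and in both views the clips lie over it. In the side view the rim reads about 1 pixel low, roughly 3 mm, which is within my reading error.
- **Gripper:** It was clear of everything at hand-in.

**Disagreements and gaps**
- The open fingertips sat about 4 cm behind the reported tool point, not the 13 mm stated. I set grip heights from measured contact instead.
- I did not measure the other things on the bench at the end. I felt no contact with any of them, and the lying cup's foot came close to a red look-alike once.

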